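# Unnest the plant pots onto their saucers

## Task

The set of four plant pots on the display table has come nested in one stack. Take the stack apart and stand each pot upright in the middle of the saucer of its own colour, setting it down rather than dropping it, and leave the cactus and the plant mister where they are.

Things in the scene. Friction and masses are not known exactly. Their poses are not given: they have to be found in the camera images.
- pot_clay_mid (a point): Centre of the terracotta pot (largest, bottom of the stack): on its axis, 33 mm above its underside and below its rim; z axis up the pot. Loose, round, hollow, 66 mm high. Its top 20 mm is a collar 70 mm across (mouth 53 mm); below, it tapers from 59 to a 44 mm foot.
- pot_white_mid (a point): Centre of the white pot (second, in the terracotta pot): on its axis, 29 mm above its underside and below its rim; z axis up the pot. Loose, round, hollow, 58 mm high. Its top 18 mm is a collar 59 mm across (mouth 42 mm); below, it tapers from 48 to a 36 mm foot. In the stack the collar rests on the rim of the pot below, standing clear above it; the lower 40 mm hang inside with 2.5 mm play.
- pot_blue_mid (a point): Centre of the dark blue pot (third, in the white pot): on its axis, 25 mm above its underside and below its rim; z axis up the pot. Loose, round, hollow, 50 mm high. Its top 17 mm is a collar 48 mm across (mouth 31 mm); below, it tapers from 37 to a 28 mm foot. In the stack the collar rests on the rim of the pot below, standing clear above it; the lower 33 mm hang inside with 2.5 mm play.
- pot_yellow_mid (a point): Centre of the yellow pot (smallest, top of the stack, in the blue pot): on its axis, 21 mm above its underside and below its rim; z axis up the pot. Loose, round, hollow, 42 mm high. Its top 16 mm is a collar 37 mm across (mouth 20 mm); below, it tapers from 26 to a 20 mm foot. In the stack the collar rests on the rim of the pot below, standing clear above it; the lower 26 mm hang inside with 2.5 mm play.
- saucer_clay: Round terracotta saucer of the terracotta pot, stays put on the table. Origin at the centre of its underside, on the table top. Overall 82 mm across and 12 mm high; its flat floor, on which the pot stands, is 68 mm across and 4 mm above the table.
- saucer_white: Round white saucer of the white pot, stays put on the table. Origin at the centre of its underside, on the table top. Overall 74 mm across and 12 mm high; its flat floor, on which the pot stands, is 60 mm across and 4 mm above the table.
- saucer_blue: Round dark blue saucer of the dark blue pot, stays put on the table. Origin at the centre of its underside, on the table top. Overall 66 mm across and 12 mm high; its flat floor, on which the pot stands, is 52 mm across and 4 mm above the table.
- saucer_yellow: Round yellow saucer of the yellow pot, stays put on the table. Origin at the centre of its underside, on the table top. Overall 58 mm across and 12 mm high; its flat floor, on which the pot stands, is 44 mm across and 4 mm above the table.
- cactus: Bystander: a cactus in a square grey concrete planter, 66 x 66 mm, 113 mm high in all, loose. Origin at the centre of its underside.
- mister: Bystander: a round amber glass plant mister with a brass pump top, 62 mm across, 118 mm high, loose; its 24 mm brass nozzle points along its x axis and stays within the bottle's outline. Origin at the centre of its underside.
There are look-alikes about, which are no part of the job. There is more than one size of the part that bears pot_yellow_mid; the job needs the smaller.

How it is judged:
By the outcome, as a careful person would: the job done as asked, in the order asked, and still so for the second after the job is handed in, with the robot touching nothing.
It also fails if it takes over 112 s, if anything falls off the work surface, if the arm or the gripper's body presses on something with over 40 N, if the wrist force passes 120 N, or if a joint passes its speed limit or range.

## Robot

A 6-joint arm with a two-finger parallel gripper is mounted at the origin on the work surface. World frame = base frame: x ahead of the robot, y to its left, z up, the work surface at z = 0. Lengths are in mm, angles in degrees, forces in N, time in s.
With the tool pointing down it reaches from about 350 to 850 mm from the base axis. Payload 8.1 kg.
Tool frame: the origin (TCP) lies midway between the tips of the shut fingers; the grasp point (between the pads) lies 19 mm behind it; x points along the fingers, z is the direction in which the jaws open and shut, and the axes are right-handed (so a half turn about x gives the same grasp; the last joint's range is limited). The gripper opens to 85 mm and grips with 20 to 120 N. Pads are 22 mm wide; open, the fingers measure 114 mm over their backs; the gripper's body (76 mm by 85 mm) begins 54 mm behind the grasp point. The pads swing forward as they close: fully open they stand 13 mm farther back than shut.
Start: joints at [67.3, 7.471, 85.268, -0, 87.261, -4.893], TCP at [183.471, 571.265, 231.292] pointing down, gripper open.
Joint ranges: [-169.43, 169.43], [-51.17, 129.36], [1.28, 143.12], [-76.62, 256.62], [0, 156.53], [-152.29, 152.29]. Speed limits (degrees/s): [136.94, 136.94, 159.86, 180, 180, 180].

## Interface

Orientations are given as [roll, pitch, yaw] about the fixed x, y, z axes, in that order (R = Rz(yaw) Ry(pitch) Rx(roll)).
In Python, from bench import r gives the robot as it stands. The module is installed in compiled form; this text tells all that it offers.
- The arm moves only by the tool servo_tool, never from a script. Its argument "commands" is a list that holds one entry, the list of rows, each a list of 7 numbers: the closure in counts, from 0 (fully open) to 255 (shut), then the shift along the tool's x, y, z in cm, then the turn, a rotation vector about the tool's x, y, z in degrees. A call has 1 to 8 rows; each row is the pose to reach, as a shift and turn from the pose commanded when the call began, along the tool's axes at that moment; what a row does not reach only later rows make up. A row lasts 1/10 s, in which the tool goes at most 50 mm and 8.59 degrees, less where a joint would pass 70% of its speed; a pose out of reach is approached as far as the arm can. A call with a gripper value outside its range is refused whole. The fingers move at their own pace and stop on an object; "force" is the grip in N (left out, the last holds). Time passes only in rows, so rows that repeat a pose let the fingers close. It gives the time, the measured TCP pose, the force and the opening at its end, in the units of the state.
- r.sense(): the state, without advancing time (a new reading comes with each control period).
- r.snapshot(name): name is "scene" or "top" or "wrist"; returns (picture, depth): 480x640x3 uint8, red, green, blue; 480x640 float32, mm along the optical axis (not along the pixel's ray), 0 where there is no reading.
- r.calibration(name): a dict with "fx", "fy", "cx", "cy" (pixels), "dist" ([k1, k2, p1, p2, k3] as OpenCV has them; the pictures are not rectified), "pose" (4x4, takes a point from camera to world coordinates). Camera axes: x right, y down, z forward; pixel columns grow to the right and rows downward; lengths in mm; the calibration is good to about 2 mm. A picture is of the moment at which its call begins: read the wrist's pose just before it. calibration takes no time and is no camera call; for the wrist camera it gives the pose at the moment of the call.
- r.hand_in(): hands the job in, once; it reports no verdict.
The state is a dict: "time": time; "joint_pos": joint angles; "qd": joint speeds; "joint_efforts": joint torques, N m; "tool_pos": TCP position; "tcp_rot": TCP orientation; "ft_force": force on the tool from outside, world axes, zero at the start; "wrist_torque": the same for the moment, N m; "finger_gap": finger opening in mm.
Only numpy, scipy, OpenCV 4.12 (cv2) and the standard library are available. Lean on these libraries where they do the work, as an engineer would, in place of code of your own. Each camera call takes 0.05 s, during which the arm holds its last target.

## Working session

There is one attempt and no reset: what is moved stays moved. The work goes in short steps, Python scripts to look and compute and a tool call to move; the robot and the scene stay as the last step left them, time stands still between calls to the robot, and variables do not carry over. Pictures are saved under pics/ and viewed, and the job is handed in when it is done.

Besides the shell and the picture viewer there is one more tool, called in YAML: its name, and indented under it one key for each argument. servo_tool: Moves the arm, as the interface text tells. Its arguments: {"type":"object","properties":{"commands":{"type":"array","items":{"type":"array","items":{"type":"array","items":{"type":"number"}}}},"force":{"type":"number"}},"required":["commands"]}

```bash
mkdir -p pics
python3 - <<'E'
from bench import r
import cv2,numpy as np
print(r.sense())
for n in ("scene","top","wrist"):
    p,d=r.snapshot(n)
    cv2.imwrite(f"pics/{n}0.png",p[:,:,::-1]); np.save(f"pics/{n}0.npy",d)
    c=r.calibration(n); print(n,{k:np.round(v,3).tolist() for k,v in c.items()})
E
```

```text
{'time': 0.0, 'joint_pos': array([ 6.73004946e+01,  7.51356942e+00,  8.53307175e+01,  1.51244568e-04,
        8.72603357e+01, -4.89228591e+00]), 'qd': array([-0.01396033,  0.07372926,  0.10423264,  0.01558443, -0.01601989,
       -0.05085689]), 'joint_efforts': array([-4.81081242e-04, -5.69407690e+01, -5.00549126e+01, -2.96457520e-04,
        1.45886501e-02, -3.14875763e-05]), 'tool_pos': array([183.24621185, 570.75480438, 230.24667712]), 'tcp_rot': array([ 175.02498815,   89.89537735, -112.78223872]), 'ft_force': array([0.80430817, 0.11543086, 0.48020407]), 'wrist_torque': array([ 0.01398502,  0.0572257 , -0.02868461]), 'finger_gap': 85.94088885835683}
scene {'fx': 461.819, 'fy': 461.819, 'cx': 315.765, 'cy': 238.106, 'dist': [0.005, 0.0, 0.0, 0.0, 0.0], 'pose': [[0.64, 0.594, -0.487, 985.404], [0.769, -0.501, 0.398, -299.466], [-0.007, -0.629, -0.777, 682.856], [0.0, 0.0, 0.0, 1.0]]}
top {'fx': 593.325, 'fy': 593.325, 'cx': 318.235, 'cy': 241.291, 'dist': [-0.16, 0.0, 0.0, 0.0, 0.0], 'pose': [[0.008, -0.982, 0.191, 360.33], [-1.0, -0.01, -0.009, 23.359], [0.011, -0.191, -0.982, 1235.613], [0.0, 0.0, 0.0, 1.0]]}
wrist {'fx': 412.707, 'fy': 412.707, 'cx': 312.41, 'cy': 240.243, 'dist': [-0.099, 0.0, 0.0, 0.0, 0.0], 'pose': [[0.305, 0.909, 0.285, 110.069], [0.952, -0.291, -0.093, 594.009], [-0.002, 0.3, -0.954, 372.005], [0.0, 0.0, 0.0, 1.0]]}
```

View pics/scene0.png

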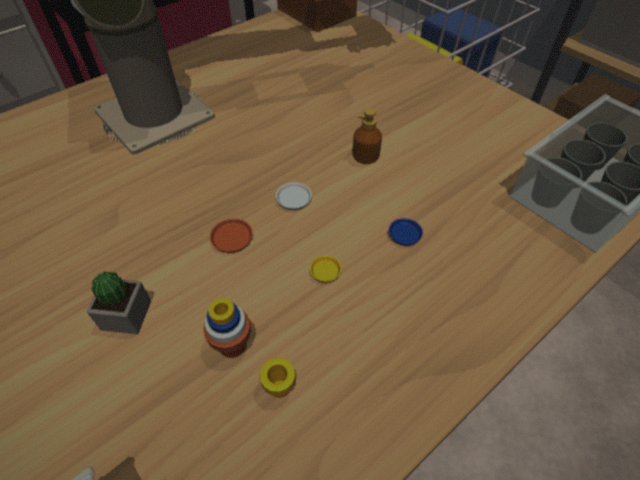

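View pics/top0.png

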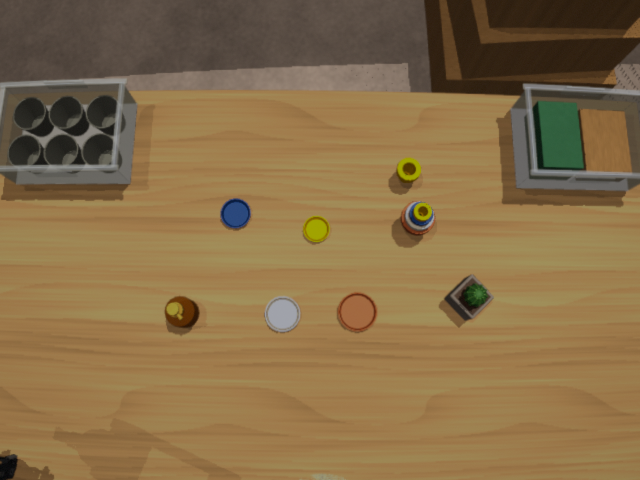

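View pics/wrist0.png

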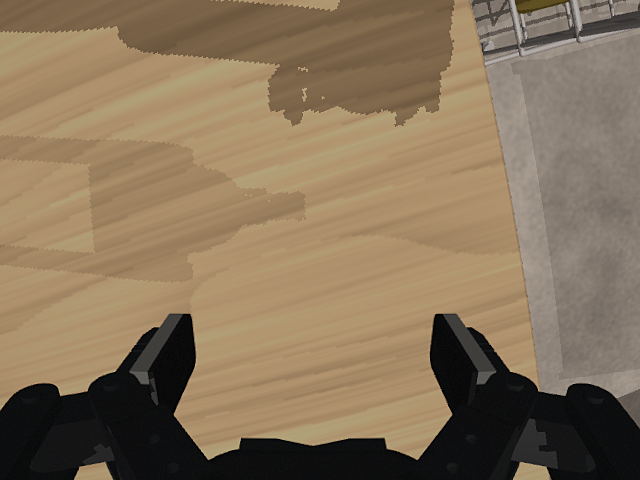

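In the top view, the yellow candidates are the stack top (423,212) and a lone, larger yellow pot (409,168). The saucers are blue (236,214), yellow (316,230), white (282,314) and clay (357,312). The cactus is at (470,297) and the mister at (181,312). By the description I want the yellow pot on the stack, and I'll check that with sizes and a crop.

```bash
cat > h.py <<'E'
import numpy as np,cv2
from bench import r
def ray(c,uv):
    K=np.array([[c["fx"],0,c["cx"]],[0,c["fy"],c["cy"]],[0,0,1.]])
    n=cv2.undistortPoints(np.array(uv,float).reshape(-1,1,2),K,np.array(c["dist"],float)).reshape(-1,2)
    return np.c_[n,np.ones(len(n))]
def onz(c,uv,z):
    P=np.array(c["pose"]);d=ray(c,uv)@P[:3,:3].T;o=P[:3,3]
    return o+d*((z-o[2])/d[:,2])[:,None]
def cloud(c,d):
    v,u=np.mgrid[0:480,0:640]
    R=ray(c,np.c_[u.ravel(),v.ravel()])*d.reshape(-1,1)
    P=np.array(c["pose"]);w=R@P[:3,:3].T+P[:3,3]; w[d.ravel()==0]=np.nan
    return w.reshape(480,640,3)
def circ(xy):
    x,y=xy.T;A=np.c_[2*x,2*y,np.ones(len(x))]
    s=np.linalg.lstsq(A,x*x+y*y,rcond=None)[0]
    return s[0],s[1],np.sqrt(s[2]+s[0]**2+s[1]**2)
def colmask(img,col):
    h=cv2.cvtColor(img,cv2.COLOR_RGB2HSV).astype(int);H,S,V=h[...,0],h[...,1],h[...,2]
    return {"yellow":(abs(H-29)<5)&(S>200)&(V>90),"blue":(abs(H-112)<12)&(S>150),"white":(S<60)&(V>120),"clay":(abs(H-7)<6)&(S>130)&(V>90)}[col]
E
cat > m1.py <<'E'
from h import *
for n in ("top","scene"):
    c=r.calibration(n);img=cv2.imread(f"pics/{n}0.png")[:,:,::-1].copy();d=np.load(f"pics/{n}0.npy");W=cloud(c,d)
    for col in ("yellow","blue","white","clay"):
        m=colmask(img,col).astype(np.uint8)
        k,l,s,ce=cv2.connectedComponentsWithStats(m)
        for i in range(1,k):
            if s[i][4]<60: continue
            if not(120<ce[i][0]<520): continue
            q=W[l==i];q=q[~np.isnan(q[:,0])]
            cn,_=cv2.findContours((l==i).astype(np.uint8),cv2.RETR_EXTERNAL,cv2.CHAIN_APPROX_NONE)
            cn=max(cn,key=len).reshape(-1,2)
            hull=cv2.convexHull(cn).reshape(-1,2)
            z=np.percentile(q[:,2],95) if len(q) else 0
            e=circ(onz(c,cn,z)[:,:2]) 
            print(n,col,s[i].tolist(),ce[i].round(1),"zp",np.percentile(q[:,2],[5,50,95]).round(1),"circ",np.round(e,1))
E
python3 m1.py
python3 - <<'E'
import cv2
a=cv2.imread('pics/top0.png')[140:320,360:520]
b=cv2.imread('pics/scene0.png')[280:410,180:320]
cv2.imwrite('pics/c1.png',cv2.resize(a,None,fx=3,fy=3,interpolation=2));cv2.imwrite('pics/c2.png',cv2.resize(b,None,fx=4,fy=4,interpolation=2))
E
```

```text
top yellow [397, 158, 24, 23, 313] [408.6 169. ] zp [53.1 58.2 62.2] circ [ 744.1 -174.2   24.1]
top yellow [414, 203, 18, 18, 180] [422.1 211.4] zp [110.4 115.8 119.3] circ [ 639.2 -189.3   16.7]
top yellow [303, 216, 27, 26, 481] [315.8 229.3] zp [-0.3  4.4 12.9] circ [625.6  17.4  27.2]
top blue [222, 199, 27, 28, 610] [235.2 212.9] zp [-0.1  4.5 10.9] circ [658.3 189.4  29.2]
top blue [410, 209, 17, 16, 64] [416.1 219.7] zp [ 96.4  99.1 102.1] circ [ 636.9 -187.3   18.1]
top white [0, 63, 410, 108, 7227] [240.7  86. ] zp [-758.7 -748.5  119.6] circ [838.9 274.2 274.7]
top white [406, 202, 28, 27, 133] [417.  217.9] zp [79.8 83.4 91.5] circ [ 639.2 -189.3   26.7]
top white [265, 296, 35, 36, 1001] [282.  313.6] zp [-0.8  4.3 12.5] circ [446.3  85.3  35.9]
top clay [401, 203, 34, 31, 151] [413.1 223.7] zp [61.3 65.  69.7] circ [ 639.9 -190.1   32.2]
top clay [338, 293, 39, 39, 863] [356.5 311.9] zp [-0.6  4.4 12.7] circ [451.6 -68.9  38.7]
scene yellow [311, 260, 28, 22, 358] [325.1 270.5] zp [-0.2  1.9  8.3] circ [629.6  11.6  21.6]
scene yellow [210, 299, 24, 21, 201] [221.2 309.
[... 330 characters left out ...]
194.6   19.5]
scene white [276, 182, 36, 26, 686] [293.4 194.3] zp [-0.8  2.1  9.7] circ [445.7  85.   34.7]
scene white [205, 307, 39, 31, 220] [226.4 327.8] zp [79.8 81.7 83.7] circ [ 640.6 -192.7   26.9]
scene white [477, 402, 18, 23, 164] [484.9 413.6] zp [-757.6 -752.5 -747.5] circ [948.2 392.4  24. ]
scene white [468, 411, 11, 17, 77] [472.4 419.8] zp [-758.1 -752.1 -747. ] circ [934.3 344.8  16. ]
scene white [448, 429, 53, 48, 972] [477.8 456. ] zp [-756.9 -752.1 -747.7] circ [999.3 279.3  57.1]
scene clay [209, 218, 44, 34, 1078] [230.9 234.6] zp [-0.3  2.2  9.9] circ [452.1 -71.2  39.6]
scene clay [204, 313, 46, 35, 295] [229.1 336.5] zp [61.7 63.8 65.6] circ [ 641.3 -192.9   32. ]
```

View pics/c1.png

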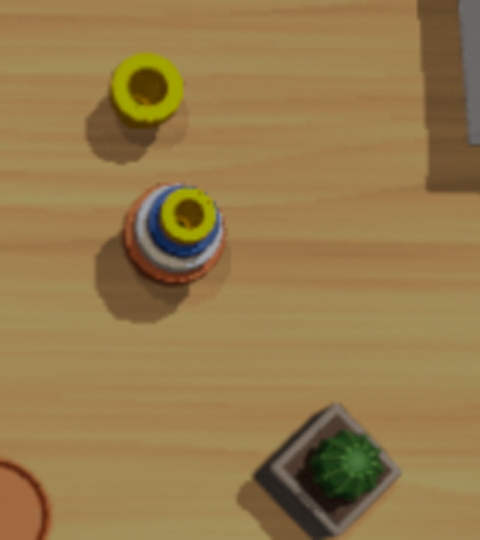

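View pics/c2.png

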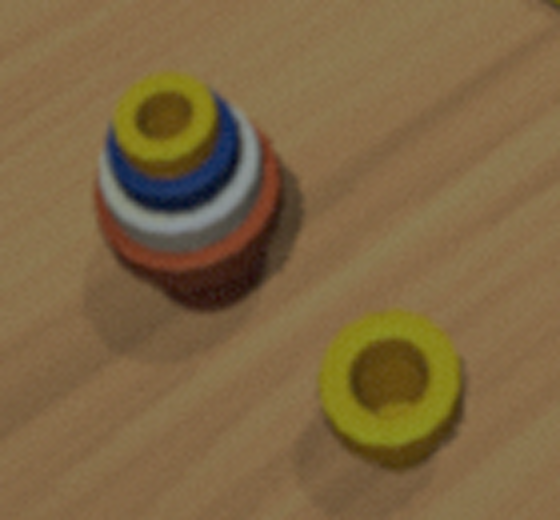

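The crop and sizes agree. The stack's yellow collar is about 34–37 mm across with its rim at z≈117, so it's the small one. The lone pot at about (745,-175) is roughly 48 mm across, so it's the look-alike. The stack axis is at about (640,-190).

```bash
cat >> h.py <<'E'
from scipy.spatial.transform import Rotation as Ro
def Rt(jaw): # tool x down, jaw (tool z) at world angle jaw deg
    a=np.radians(jaw);x=np.array([0,0,-1.]);z=np.array([np.cos(a),np.sin(a),0]);y=np.cross(z,x)
    return np.c_[x,y,z]
def plan(p,jaw=None):
    s=r.sense();R=Ro.from_euler('xyz',s["tcp_rot"],degrees=True).as_matrix()
    d=R.T@(np.array(p,float)-s["tool_pos"])/10
    rv=np.zeros(3) if jaw is None else Ro.from_matrix(R.T@Rt(jaw)).as_rotvec(degrees=True)
    print("shift cm",d.round(2),"rot",rv.round(1))
def st():
    s=r.sense();R=Ro.from_euler('xyz',s["tcp_rot"],degrees=True).as_matrix()
    print(round(s["time"],2),s["tool_pos"].round(1),"jaw",round(np.degrees(np.arctan2(R[1,2],R[0,2])),1),"x",R[:,0].round(3),"F",s["ft_force"].round(1),"gap",round(s["finger_gap"],1),"j",s["joint_pos"].round(0))
E
python3 -c "
from h import *
st();s=r.sense();R=Ro.from_euler('xyz',s['tcp_rot'],degrees=True).as_matrix();print(R.round(3));print(R.T@(np.array(r.calibration('wrist')['pose'])[:3,3]-s['tool_pos']))
for y in (17,107,-163,-73,90,-90,0): print(y);plan((560,-165,250),y)
"
```

```text
0.15 [183.3 570.9 230.5] jaw 72.2 x [-0.001 -0.001 -1.   ] F [ 0.9 -0.3  0.3] gap 85.5 j [67.  8. 85.  0. 87. -5.]
[[-0.001 -0.952  0.306]
 [-0.001  0.306  0.952]
 [-1.     0.    -0.001]]
[-141.50196483   76.81572224   -0.59390602]
17
shift cm [ -1.88 -58.37 -58.55] rot [55.2 -0.1  0. ]
107
shift cm [ -1.88 -58.37 -58.55] rot [-34.8  -0.1  -0. ]
-163
shift cm [ -1.88 -58.37 -58.55] rot [-1.248e+02 -0.000e+00 -1.000e-01]
-73
shift cm [ -1.88 -58.37 -58.55] rot [ 1.452e+02 -0.000e+00  1.000e-01]
90
shift cm [ -1.88 -58.37 -58.55] rot [-17.8  -0.1  -0. ]
-90
shift cm [ -1.88 -58.37 -58.55] rot [ 1.622e+02 -0.000e+00  1.000e-01]
0
shift cm [ -1.88 -58.37 -58.55] rot [72.2 -0.1  0. ]
```

```bash
python3 -c "
from h import *
plan((440,0,320),90)"
```

```text
shift cm [ -8.89 -41.9  -46.52] rot [-17.8  -0.1  -0. ]
```

servo_tool:
  commands:
    - [[0, -8.9, -41.9, -46.5, -17.8, -0.1, 0], [0, -8.9, -41.9, -46.5, -17.8, -0.1, 0], [0, -8.9, -41.9, -46.5, -17.8, -0.1, 0], [0, -8.9, -41.9, -46.5, -17.8, -0.1, 0], [0, -8.9, -41.9, -46.5, -17.8, -0.1, 0], [0, -8.9, -41.9, -46.5, -17.8, -0.1, 0], [0, -8.9, -41.9, -46.5, -17.8, -0.1, 0], [0, -8.9, -41.9, -46.5, -17.8, -0.1, 0]]

```text
time: 0.95
tool_pos: [345.8, 208.8, 287.7]
tcp_rot: [-20.9, 89.9, 69.1]
ft_force: [1.2, 0.7, -0.3]
finger_gap: 85.2
```

```bash
python3 -c "
from h import *
st();plan((440,0,320),90)"
```

```text
0.95 [345.8 208.8 287.7] jaw 90.0 x [ 0.001  0.002 -1.   ] F [ 1.2  0.7 -0.3] gap 85.2 j [ 24. -25. 109.   0.  96. -66.]
shift cm [ -3.26  -9.41 -20.88] rot [0.  0.1 0. ]
```

servo_tool:
  commands:
    - [[0, -3.0, -8.5, -18, 0, 0, 0], [0, -3.0, -8.5, -18, 0, 0, 0], [0, -3.0, -8.5, -18, 0, 0, 0], [0, -3.0, -8.5, -18, 0, 0, 0], [0, -3.0, -8.5, -18, 0, 0, 0], [0, -3.0, -8.5, -18, 0, 0, 0], [0, -3.0, -8.5, -18, 0, 0, 0]]

```text
time: 1.65
tool_pos: [430.2, 31.2, 316.8]
tcp_rot: [14.8, 89.9, 104.9]
ft_force: [0.2, -0.3, -0.5]
finger_gap: 85.6
```

```bash
cat > look.py <<'E'
import sys
from h import *
st();n=sys.argv[1]
c=r.calibration("wrist");img,d=r.snapshot("wrist")
cv2.imwrite(f"pics/{n}.png",img[:,:,::-1]);np.savez(f"pics/{n}.npz",d=d,img=img,**c)
W=cloud(c,d)
for col in ("yellow","blue","white","clay"):
    m=colmask(img,col).astype(np.uint8);k,l,s,ce=cv2.connectedComponentsWithStats(m)
    for i in range(1,k):
        if s[i][4]<150: continue
        q=W[l==i];q=q[~np.isnan(q[:,0])]
        if len(q)<50: continue
        cn,_=cv2.findContours((l==i).astype(np.uint8),cv2.RETR_EXTERNAL,cv2.CHAIN_APPROX_NONE)
        cn=max(cn,key=len).reshape(-1,2);z=np.percentile(q[:,2],[5,50,95])
        if z[0]<-50: continue
        e=circ(onz(c,cn,z[2])[:,:2])
        print(col,s[i][4],ce[i].round(0),"z",z.round(1),"circ",np.round(e,1))
E
python3 look.py w1
```

```text
1.65 [430.2  31.2 316.8] jaw 90.0 x [-0.001  0.002 -1.   ] F [ 0.2 -0.3 -0.5] gap 85.6 j [ -3. -20. 102.   0.  98. -93.]
blue 704 [423. 364.] z [ 1.8  3.5 11.2] circ [658.  178.8  24.2]
white 3391 [360. 198.] z [ 1.6  3.4 11.1] circ [445.3  83.8  36.2]
white 300 [ 26. 256.] z [59.5 61.  62.3] circ [ 483.1 -293.9   30.9]
white 170 [102. 368.] z [81.9 83.  84.2] circ [ 631.4 -195.2   19.8]
white 428 [629. 400.] z [ 3.2 20.1 45.7] circ [711.5 447.2  24.4]
clay 988 [220. 205.] z [ 2.6  8.3 11.7] circ [450.4 -70.4  39.3]
clay 370 [547. 201.] z [58.1 63.6 70.8] circ [434.  263.9  12.4]
clay 169 [108. 355.] z [63.6 65.  66.2] circ [ 633.4 -193.6   27.3]
```

View pics/w1.png

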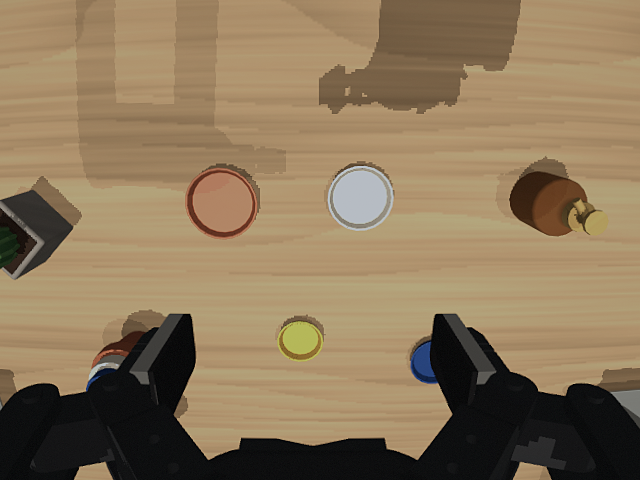

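The wrist view shows the clay saucer (223,202), white (360,197), yellow (300,340), the mister on the right and the cactus on the left. The blue saucer and the stack are partly hidden by the fingers. The white and clay saucers agree with the top view to about 1.5 mm.

Run:
```python
from h import *
D=np.load("pics/w1.npz");img=D["img"];c={k:D[k] for k in("fx","fy","cx","cy","dist","pose")}
for n in ("fx","fy","cx","cy"): c[n]=float(c[n])
h=cv2.cvtColor(img,cv2.COLOR_RGB2HSV);print(h[340,300],h[340,322],h[318,300])
H=h[...,0].astype(int)
for nm,m,box in (("yellow",(abs(H-29)<5)&(h[...,1]>135),(270,310,330,370)),):
    m=m.astype(np.uint8);k,l,s,ce=cv2.connectedComponentsWithStats(m);i=l[340,300]
    cn,_=cv2.findContours((l==i).astype(np.uint8),0,cv2.CHAIN_APPROX_NONE);cn=max(cn,key=len).reshape(-1,2)
    print(s[i],circ(onz(c,cn,12)[:,:2]))
st();plan((565,-190,250),90)
```

```text
[ 31 132 184] [ 29 140 180] [ 16 106 111]
[     0      0    640    480 307037] (np.float64(600.1958049360416), np.float64(43.89560479916781), np.float64(423.7656265925681))
1.7 [430.2  31.6 316.9] jaw 90.1 x [-0.     0.002 -1.   ] F [0.7 0.3 0.2] gap 85.2 j [ -3. -20. 102.   0.  98. -93.]
shift cm [  6.64 -13.46 -22.19] rot [ 0.1  0.1 -0. ]
```

servo_tool:
  commands:
    - [[0, 6.6, -13.5, -22.2, 0, 0, 0], [0, 6.6, -13.5, -22.2, 0, 0, 0], [0, 6.6, -13.5, -22.2, 0, 0, 0], [0, 6.6, -13.5, -22.2, 0, 0, 0], [0, 6.6, -13.5, -22.2, 0, 0, 0], [0, 6.6, -13.5, -22.2, 0, 0, 0], [0, 6.6, -13.5, -22.2, 0, 0, 0], [0, 6.6, -13.5, -22.2, 0, 0, 0]]

```text
time: 2.5
tool_pos: [565.7, -189.6, 250.5]
tcp_rot: [16.3, 89.8, 106.4]
ft_force: [-0.1, 0.2, -0.5]
finger_gap: 85.3
```

```bash
sed -i 's/(S>200)&(V>90)/(S>120)\&(V>90)/' h.py; python3 look.py w2; python3 -c "
from h import *
st()"
```

```text
2.5 [ 565.7 -189.6  250.5] jaw 90.1 x [-0.001  0.003 -1.   ] F [-0.1  0.2 -0.5] gap 85.3 j [ -24.    7.   84.    0.   89. -114.]
yellow 1682 [513. 254.] z [ 1.5  3.  11.2] circ [624.9  14.8  28. ]
yellow 1030 [310. 321.] z [114.6 115.7 116.9] circ [ 638.9 -192.2   17.4]
yellow 1142 [325. 388.] z [56.2 57.5 58.8] circ [ 743.9 -177.2   24.4]
blue 356 [635. 286.] z [ 1.5  3.9 11.1] circ [658.2 166.3  17.4]
blue 757 [314. 294.] z [ 88.   99.1 100.8] circ [ 636.3 -192.2   21. ]
white 4371 [607.  72.] z [ 1.4  3.2 11. ] circ [445.4  82.9  35.9]
white 352 [167.  55.] z [59.4 60.7 62.2] circ [ 455.9 -300.9   15.9]
white 680 [191. 125.] z [59.6 60.8 62. ] circ [ 483.2 -295.    30.5]
white 840 [310. 287.] z [81.5 82.8 84. ] circ [ 639.6 -192.2   26.9]
white 2237 [ 61. 351.] z [ 3.6 20.1 40.9] circ [ 729.6 -458.9   43.4]
clay 5693 [445.  71.] z [ 1.5  3.  11. ] circ [451.3 -71.3  40. ]
clay 692 [316. 275.] z [63.6 64.8 66. ] circ [ 639.4 -192.2   32.1]
2.55 [ 565.7 -189.4  251.1] jaw 90.1 x [ 0.     0.002 -1.   ] F [-0.2  0.3 -0.2] gap 85.2 j [ -24.    7.   84.    0.   89. -114.]
```

View pics/w2.png

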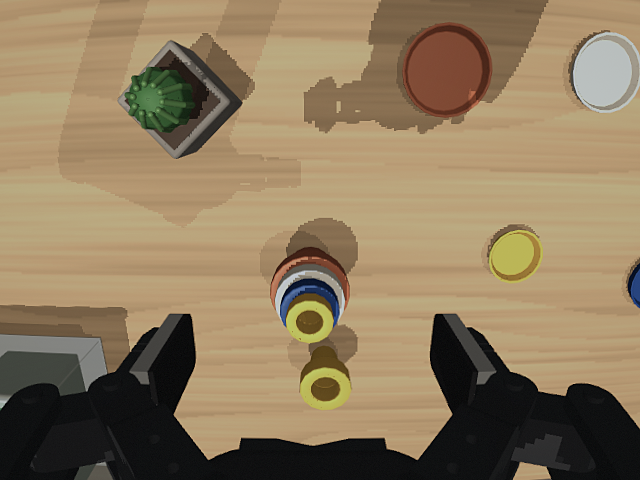

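The stack axis from the wrist view is (639,-192), with rims at 116, 100, 83 and 65 (about 1 mm low, as expected). The look-alike is behind it at (325,388). Now I'll go to the yellow collar.

servo_tool:
  commands:
    - [[0, 5, -5, -0.3, 0, 0, 0], [0, 7, -7.3, -0.3, 0, 0, 0], [0, 7, -7.3, -0.3, 0, 0, 0], [0, 10, -7.3, -0.3, 0, 0, 0], [0, 13, -7.3, -0.3, 0, 0, 0], [0, 14.2, -7.3, -0.3, 0, 0, 0], [0, 14.2, -7.3, -0.3, 0, 0, 0], [0, 14.2, -7.3, -0.3, 0, 0, 0]]
  force: 40

```text
time: 3.35
tool_pos: [639.4, -193.9, 111.3]
tcp_rot: [-73.4, 89.8, 16.6]
ft_force: [1.7, -0.2, 0.8]
finger_gap: 85.2
```

```bash
python3 -c "
from h import *
st();plan((639,-192,103),90)"; python3 look.py w3
```

```text
3.35 [ 639.4 -193.9  111.3] jaw 90.0 x [ 0.003  0.001 -1.   ] F [ 1.7 -0.2  0.8] gap 85.2 j [ -21.   22.   81.    0.   77. -111.]
shift cm [0.83 0.04 0.19] rot [0.  0.  0.2]
3.35 [ 639.4 -193.9  111.3] jaw 90.0 x [ 0.003  0.001 -1.   ] F [ 1.7 -0.2  0.8] gap 85.2 j [ -21.   22.   81.    0.   77. -111.]
yellow 2573 [620. 219.] z [ 1.7  2.9 11. ] circ [626.2   8.   22.5]
yellow 1688 [313. 348.] z [114.8 115.8 116.7] circ [ 642.7 -193.2   13. ]
yellow 1767 [339. 420.] z [56.4 57.6 58.6] circ [ 740.9 -177.7   19.8]
blue 2968 [321. 272.] z [ 89.1  99.5 100.7] circ [ 636.6 -192.5   21.3]
white 678 [74. 11.] z [59.3 60.7 62.1] circ [ 513.4 -299.6    8.5]
white 2607 [316. 258.] z [81.7 82.8 83.9] circ [ 639.8 -192.3   26.8]
white 669 [  6. 378.] z [ 2.8  9.1 20.1] circ [ 738.1 -426.7   20.6]
clay 2328 [319. 234.] z [63.7 64.9 65.9] circ [ 640.1 -192.4   32.5]
```

View pics/w3.png

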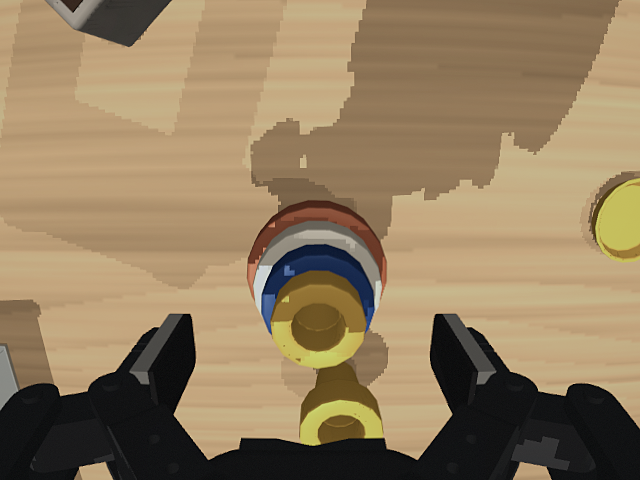

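servo_tool:
  commands:
    - [[0, 0.7, 0, 0.15, 0, 0, 0], [0, 0.7, 0, 0.15, 0, 0, 0], [120, 0.7, 0, 0.15, 0, 0, 0], [255, 0.7, 0, 0.15, 0, 0, 0], [255, 0.7, 0, 0.15, 0, 0, 0], [255, 0.7, 0, 0.15, 0, 0, 0], [255, 0.7, 0, 0.15, 0, 0, 0], [255, 0.7, 0, 0.15, 0, 0, 0]]
  force: 40

```text
time: 4.2
tool_pos: [638.9, -192.7, 102.3]
tcp_rot: [-29.2, 89.9, 60.8]
ft_force: [1.0, -1.0, 2.0]
finger_gap: 34.2
```

```bash
python3 -c "
from h import *
st()"
```

```text
4.2 [ 638.9 -192.7  102.3] jaw 90.0 x [ 0.001  0.001 -1.   ] F [ 1. -1.  2.] gap 34.2 j [ -21.   23.   81.    0.   76. -111.]
```

servo_tool:
  commands:
    - [[255, -0.5, 0, 0, 0, 0, 0], [255, -1.5, 0, 0, 0, 0, 0], [255, -2.5, 0, 0, 0, 0, 0], [255, -4, 0, 0, 0, 0, 0], [255, -6, 0, 0, 0, 0, 0], [255, -8, 0, 0, 0, 0, 0], [255, -8, 0, 0, 0, 0, 0], [255, -8, 0, 0, 0, 0, 0]]

```text
time: 5.0
tool_pos: [639.2, -192.9, 183.0]
tcp_rot: [-66.2, 89.9, 23.8]
ft_force: [0.5, 1.4, -0.3]
finger_gap: 34.0
```

```bash
python3 look.py w4
```

```text
5.0 [ 639.2 -192.9  183. ] jaw 90.0 x [ 0.002  0.001 -1.   ] F [ 0.5  1.4 -0.3] gap 34.0 j [ -21.   19.   77.    0.   84. -111.]
yellow 2617 [567. 195.] z [ 1.6  3.  11.2] circ [624.6  14.6  28. ]
yellow 2046 [322. 370.] z [ 57.  196.3 197.3] circ [ 648.5 -191.3   11.8]
blue 3428 [317. 242.] z [ 54.9  91.  100.5] circ [ 636.5 -192.3   21.2]
white 1089 [136.  22.] z [59.5 60.8 62.2] circ [ 494.9 -299.4   22.2]
white 1527 [314. 220.] z [81.5 82.9 84.1] circ [ 639.8 -192.2   27.1]
white 3772 [ 47. 350.] z [ 2.7 20.3 37.3] circ [ 758.5 -429.4   43. ]
clay 612 [487.   5.] z [ 1.9  6.8 11.5] circ [476.4 -70.1  17.4]
clay 1070 [328. 204.] z [63.3 64.7 65.9] circ [ 640.1 -192.7   33. ]
```

View pics/w4.png

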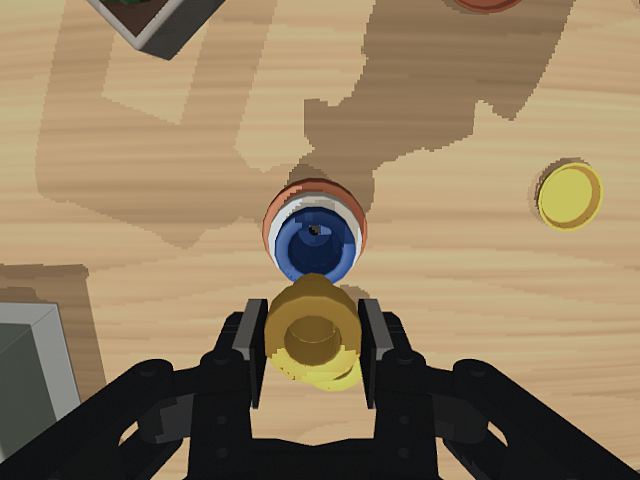

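Yellow is in the grip and lifted, with its mouth centre at about (313,340) px. The lower stack is undisturbed: blue's rim is at z≈100.

```bash
cat > crop.py <<'E'
import sys,cv2
n,x,y,w,h,f=sys.argv[1],*map(int,sys.argv[2:7])
cv2.imwrite(f"pics/{n}_c.png",cv2.resize(cv2.imread(f"pics/{n}.png")[y:y+h,x:x+w],None,fx=f,fy=f,interpolation=cv2.INTER_CUBIC))
E
python3 crop.py w4 235 260 160 140 5
python3 - <<'E'
from h import *
D=np.load("pics/w4.npz");c={k:(D[k] if k in("dist","pose") else float(D[k])) for k in("fx","fy","cx","cy","dist","pose")}
W=cloud(c,D["d"])
# rim-top points of the held pot
m=(W[...,2]>193)&(W[...,2]<200);v,u=np.nonzero(m);k=(u>262)&(u<362)&(v<400)
print(u[k].min(),u[k].max(),v[k].min(),v[k].max())
print(onz(c,[[313,340]],197))
plan((625.5,15.5,100),90)
E
```

```text
263 361 291 383
[[ 639.1298712 -193.2873298  197.       ]]
shift cm [ 8.2  1.3 20.8] rot [-0.   0.1  0. ]
```

View pics/w4_c.png

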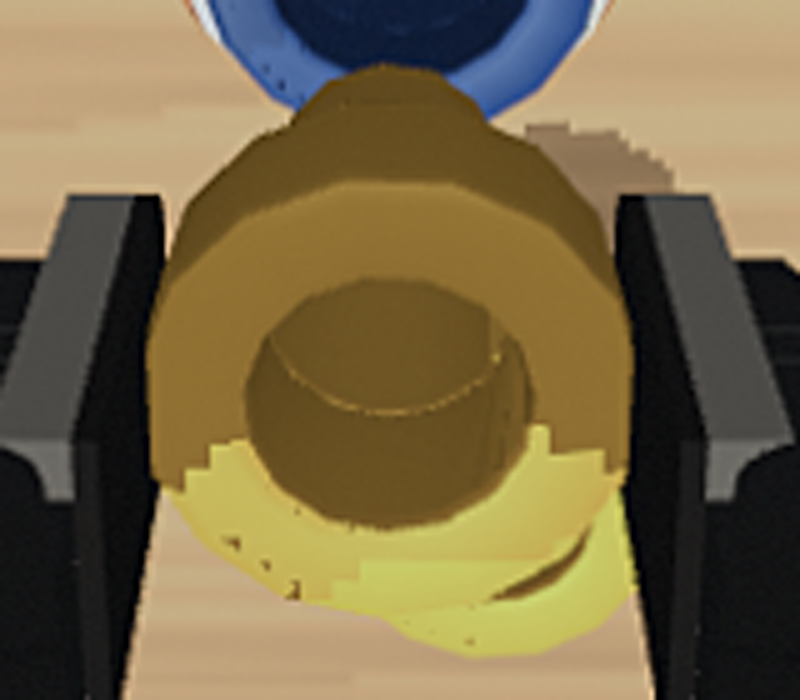

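servo_tool:
  commands:
    - [[255, 0, 0.4, 5, 0, 0, 0], [255, 0, 0.8, 10, 0, 0, 0], [255, 0, 1.2, 15, 0, 0, 0], [255, 0, 1.4, 19, 0, 0, 0], [255, 3, 1.4, 20.7, 0, 0, 0], [255, 7, 1.4, 20.8, 0, 0, 0], [255, 10, 1.4, 20.8, 0, 0, 0], [255, 11, 1.4, 20.8, 0, 0, 0]]

```text
time: 5.85
tool_pos: [620.5, 16.1, 66.2]
tcp_rot: [76.2, 89.5, 166.2]
ft_force: [-1.0, 0.4, -1.7]
finger_gap: 34.4
```

servo_tool:
  commands:
    - [[255, 1, 0, 0, 0, 0, 0], [255, 1, 0, 0, 0, 0, 0], [255, 1, 0, 0, 0, 0, 0], [255, 1, 0, 0, 0, 0, 0]]

```text
time: 6.25
tool_pos: [626.1, 15.2, 64.3]
tcp_rot: [-65.5, 89.8, 24.4]
ft_force: [-0.1, 0.2, 0.1]
finger_gap: 34.2
```

```bash
python3 look.py w5; python3 -c "
from h import *
plan((625,15,32),90)"
```

```text
6.25 [626.1  15.2  64.3] jaw 90.0 x [ 0.003  0.002 -1.   ] F [-0.1  0.2  0.1] gap 34.2 j [ -3.  19.  90.   0.  71. -93.]
yellow 176 [263. 273.] z [ 9.9 11.1 12. ] circ [625.3  11.2  23.3]
yellow 1316 [313. 272.] z [1.9 3.  4. ] circ [632.7  16.2  14.4]
yellow 1444 [313. 367.] z [76.9 77.8 78.7] circ [631.8  14.3  11.7]
blue 6516 [604. 317.] z [ 1.9  3.1 10.9] circ [657.6 180.6  29.5]
shift cm [ 3.21  0.11 -0.03] rot [-0.   0.1  0.2]
```

View pics/w5.png

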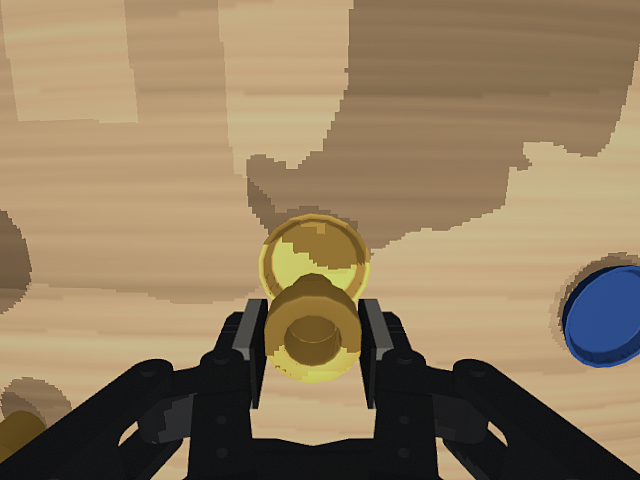

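Yellow is hanging over its saucer, which spans 259–370 px with its centre at about 314; the pot centre is at 313. I'll lower it now, ending slowly.

servo_tool:
  commands:
    - [[255, 1.5, 0.1, 0, 0, 0, 0], [255, 2.7, 0.1, 0, 0, 0, 0], [255, 3.0, 0.1, 0, 0, 0, 0], [255, 3.1, 0.1, 0, 0, 0, 0], [255, 3.15, 0.1, 0, 0, 0, 0], [255, 3.2, 0.1, 0, 0, 0, 0], [255, 3.25, 0.1, 0, 0, 0, 0], [255, 3.25, 0.1, 0, 0, 0, 0]]

```text
time: 7.1
tool_pos: [623.6, 15.5, 31.2]
tcp_rot: [9.1, 89.9, 99.1]
ft_force: [-9.6, 0.6, 20.2]
finger_gap: 34.2
```

```bash
python3 -c "
from h import *
st()"
```

```text
7.1 [623.6  15.5  31.2] jaw 90.0 x [-0.     0.002 -1.   ] F [-9.6  0.6 20.2] gap 34.2 j [ -3.  21.  91.   0.  68. -93.]
```

servo_tool:
  commands:
    - [[255, -0.05, 0, 0, 0, 0, 0], [255, -0.07, 0, 0, 0, 0, 0], [200, -0.07, 0, 0, 0, 0, 0], [120, -0.07, 0, 0, 0, 0, 0], [0, -0.07, 0, 0, 0, 0, 0], [0, -0.07, 0, 0, 0, 0, 0], [0, -0.07, 0, 0, 0, 0, 0], [0, -0.07, 0, 0, 0, 0, 0]]

```text
time: 7.9
tool_pos: [623.5, 15.5, 30.1]
tcp_rot: [7.4, 89.9, 97.4]
ft_force: [0.5, -0.4, -0.4]
finger_gap: 85.2
```

servo_tool:
  commands:
    - [[0, -2, 0, 0, 0, 0, 0], [0, -6, 0, 0, 0, 0, 0], [0, -11, 0, 0, 0, 0, 0], [0, -16, 0, 0, 0, 0, 0], [0, -18, 4, 0, 0, 0, 0], [0, -18, 6, 0, 0, 0, 0], [0, -18, 6, 0, 0, 0, 0], [0, -18, 6, 0, 0, 0, 0]]

```text
time: 8.7
tool_pos: [563.7, 15.2, 210.5]
tcp_rot: [-23.1, 89.9, 66.9]
ft_force: [-1.6, 0.4, -0.8]
finger_gap: 85.4
```

```bash
python3 look.py w6;  python3 -c "
from h import *
st()"
```

```text
8.7 [563.7  15.2 210.5] jaw 90.0 x [ 0.001  0.002 -1.   ] F [-1.6  0.4 -0.8] gap 85.4 j [ -4.   2.  93.   0.  85. -94.]
yellow 170 [295. 264.] z [2.  3.  4.5] circ [619.6   2.8   9.9]
yellow 1038 [314. 287.] z [10.8 44.8 46. ] circ [618.2  17.1  21.1]
blue 3206 [497. 303.] z [ 1.8  3.3 11. ] circ [656.6 187.   31.8]
blue 3061 [ 37. 330.] z [ 76.5  96.3 100.7] circ [ 635.4 -186.    26.4]
white 6099 [398.  59.] z [ 1.6  3.1 11.2] circ [445.4  83.5  36.1]
white 865 [ 56. 315.] z [81.7 83.  84.1] circ [ 639.1 -191.2   26.4]
clay 6835 [200.  61.] z [ 1.8  3.4 11.2] circ [451.  -71.   39.8]
clay 867 [ 72. 303.] z [63.8 64.9 66.1] circ [ 639.  -191.4   31.9]
8.75 [563.9  15.2 210.1] jaw 90.0 x [ 0.     0.002 -1.   ] F [-0.4 -0.3  0.3] gap 85.3 j [ -4.   3.  93.   0.  85. -94.]
```

View pics/w6.png

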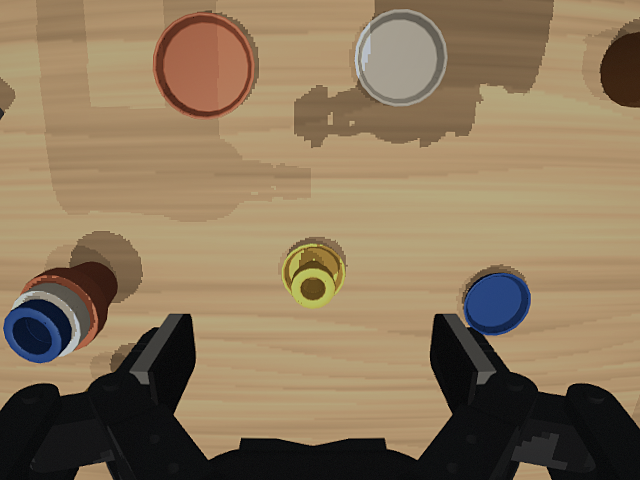

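Yellow is standing upright with its rim at z≈46. Next I'll check its centring from a crop and the blue saucer's centre.

```bash
python3 crop.py w6 270 225 90 95 7
python3 - <<'E'
from h import *
D=np.load("pics/w6.npz");c={k:(D[k] if k in("dist","pose") else float(D[k])) for k in("fx","fy","cx","cy","dist","pose")}
W=cloud(c,D["d"])
def top(lo,hi,box,z):
    m=(W[...,2]>lo)&(W[...,2]<hi);k=np.zeros_like(m);x,y,X,Y=box;k[y:Y,x:X]=m[y:Y,x:X]
    cn,_=cv2.findContours(k.astype(np.uint8),0,cv2.CHAIN_APPROX_NONE);cn=max(cn,key=len).reshape(-1,2);print(np.round(circ(onz(c,cn,z)[:,:2]),1))
top(42,50,(270,240,360,320),46)
# saucer rims: convex hull of colour-free height ring
top(1.0e-9+7,14,(270,225,360,300),12)
m=colmask(D["img"],"blue");m[:,:450]=0;cn,_=cv2.findContours(m.astype(np.uint8),0,cv2.CHAIN_APPROX_NONE);cn=max(cn,key=len).reshape(-1,2)
e=onz(c,cn,12);e=e[e[:,1]>155]; import scipy.optimize as so
print(np.round(circ(e[:,:2]),1)); h=cv2.convexHull(cn).reshape(-1,2);print(h[:,0].min(),h[:,0].max(),h[:,1].min(),h[:,1].max())
E
```

```text
[623.5  15.   17.8]
[624.6  15.4  26.5]
[656.  186.5  31.7]
464 529 273 334
```

View pics/w6_c.png

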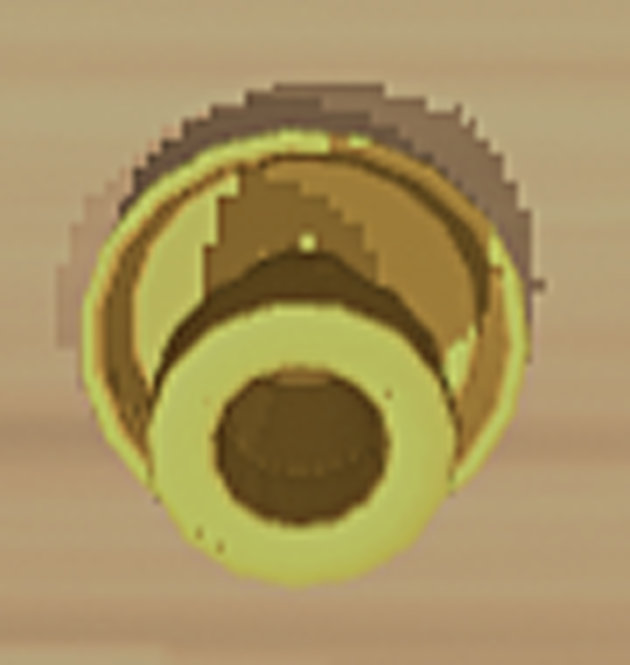

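Yellow is at (623.5,15.0) and its saucer at (624.7,15.2), about 1 mm off. Next is the blue pot.

servo_tool:
  commands:
    - [[0, 1, -1.8, -4.5, 0, 0, 0], [0, 2, -3.6, -9, 0, 0, 0], [0, 3, -5.4, -13.5, 0, 0, 0], [0, 4, -7, -18, 0, 0, 0], [0, 5, -7.6, -20.8, 0, 0, 0], [0, 7, -7.6, -20.8, 0, 0, 0], [0, 7, -7.6, -20.8, 0, 0, 0], [0, 7, -7.6, -20.8, 0, 0, 0]]

```text
time: 9.55
tool_pos: [639.2, -192.2, 138.7]
tcp_rot: [38.9, 89.8, 128.9]
ft_force: [-0.4, 0.4, 0.7]
finger_gap: 85.2
```

```bash
python3 -c "
from h import *
st();plan((639.3,-192.4,85),90)"
```

```text
9.55 [ 639.2 -192.2  138.7] jaw 90.0 x [-0.002  0.003 -1.   ] F [-0.4  0.4  0.7] gap 85.2 j [ -21.   21.   79.    0.   80. -111.]
shift cm [ 5.37 -0.02 -0.04] rot [-0.   0.2 -0.1]
```

servo_tool:
  commands:
    - [[0, 3, 0, 0, 0, 0, 0], [0, 5.35, 0, 0, 0, 0, 0], [0, 5.35, 0, 0, 0, 0, 0], [100, 5.35, 0, 0, 0, 0, 0], [255, 5.35, 0, 0, 0, 0, 0], [255, 5.35, 0, 0, 0, 0, 0], [255, 5.35, 0, 0, 0, 0, 0], [255, 5.35, 0, 0, 0, 0, 0]]
  force: 40

```text
time: 10.35
tool_pos: [641.5, -192.8, 89.7]
tcp_rot: [-82.9, 89.7, 7.1]
ft_force: [-0.9, 1.1, 6.3]
finger_gap: 46.0
```

```bash
python3 -c "
from h import *
st()"
```

```text
10.35 [ 641.5 -192.8   89.7] jaw 90.0 x [ 0.005  0.001 -1.   ] F [-0.9  1.1  6.3] gap 46.0 j [ -21.   24.   81.    0.   75. -111.]
```

```bash
python3 look.py w7;python3 -c "
from h import *
st()"
```

```text
10.35 [ 641.5 -192.8   89.7] jaw 90.0 x [ 0.005  0.001 -1.   ] F [-0.9  1.1  6.3] gap 46.0 j [ -21.   24.   81.    0.   75. -111.]
yellow 404 [628. 239.] z [ 2.2 10.1 11.5] circ [625.    7.2  20.9]
yellow 848 [341. 434.] z [ 56.8  57.7 160.6] circ [ 632.9 -187.2    5.7]
blue 11620 [313. 317.] z [ 59.1  97.4 100.6] circ [ 636.9 -193.3   24.1]
white 266 [44.  5.] z [59.  60.6 61.8] circ [ 519.7 -299.3    4.3]
white 2932 [315. 264.] z [81.8 83.  84. ] circ [ 636.7 -193.    24.6]
white 378 [  4. 437.] z [ 2.1  6.9 15.3] circ [ 777.3 -427.5   18.4]
clay 2968 [316. 242.] z [63.8 65.  66.1] circ [ 639.3 -193.    32. ]
10.4 [ 641.5 -192.8   89.8] jaw 90.0 x [ 0.005  0.001 -1.   ] F [-0.5  2.3  5.7] gap 45.8 j [ -21.   24.   81.    0.   75. -111.]
```

View pics/w7.png

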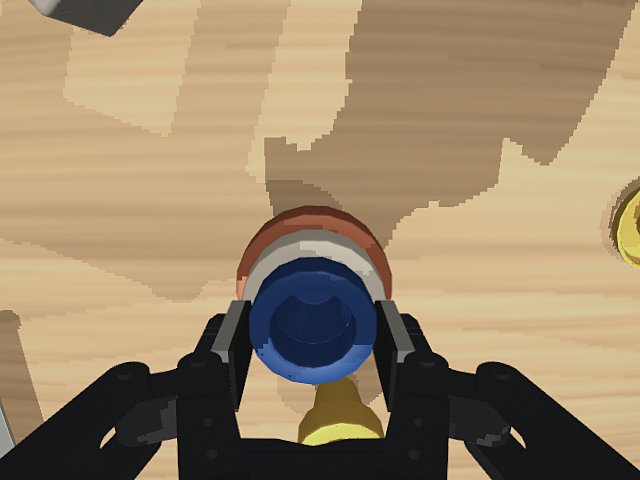

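Blue is between the pads. The TCP is at 89.7, higher than the commanded 85, with only 6 N on the wrist. That still leaves about 10 mm of overlap on the collar, so I'll lift gently and check.

servo_tool:
  commands:
    - [[255, -0.5, 0, 0, 0, 0, 0], [255, -1, 0, 0, 0, 0, 0], [255, -1, 0, 0, 0, 0, 0]]
  force: 50

```text
time: 10.7
tool_pos: [640.4, -193.0, 98.2]
tcp_rot: [-68.4, 89.9, 21.6]
ft_force: [0.0, 0.5, -0.4]
finger_gap: 45.5
```

servo_tool:
  commands:
    - [[255, -1, 0, 0, 0, 0, 0], [255, -2, 0, 0, 0, 0, 0], [255, -3, 0, 0, 0, 0, 0], [255, -5, 0, 0, 0, 0, 0], [255, -8, 0, 0, 0, 0, 0], [255, -8, 0, 0, 0, 0, 0], [255, -8, 0, 0, 0, 0, 0]]

```text
time: 11.4
tool_pos: [640.6, -193.1, 178.5]
tcp_rot: [-80.7, 89.8, 9.3]
ft_force: [-0.8, 0.8, -1.4]
finger_gap: 45.4
```

```bash
python3 look.py w8
```

```text
11.4 [ 640.6 -193.1  178.5] jaw 90.0 x [ 0.003  0.001 -1.   ] F [-0.8  0.8 -1.4] gap 45.4 j [ -21.   19.   77.    0.   83. -111.]
yellow 1426 [591. 202.] z [ 9.9 44.4 45.7] circ [618.   -3.4  26.3]
yellow 184 [562. 216.] z [1.8 2.8 3.9] circ [641.8   9.8   7.6]
yellow 605 [345. 381.] z [56.6 57.7 58.7] circ [ 748.4 -174.5   18.3]
blue 11896 [313. 316.] z [146.  185.8 189.2] circ [ 635.7 -193.6   24.2]
white 1036 [133.  20.] z [59.4 60.8 62.2] circ [ 497.8 -299.3   19.9]
white 4140 [315. 228.] z [29.5 82.  83.7] circ [ 634.1 -192.3   21.6]
white 3579 [ 44. 348.] z [ 2.5 19.9 37.2] circ [ 754.4 -426.5   39.8]
clay 386 [490.   3.] z [ 2.3  9.7 11.7] circ [476.6 -70.6  16.5]
clay 1126 [328. 202.] z [63.3 64.8 66. ] circ [ 640.  -192.7   32.9]
```

View pics/w8.png

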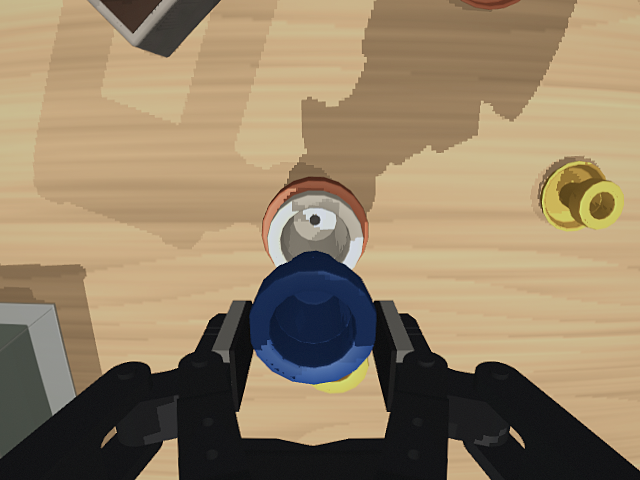

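Blue is lifted (mouth at about (313,331)). The white and clay pots stayed put, and yellow still stands at its saucer (600,204). Next I'll measure how blue sits in the grip.

```bash
cat > held.py <<'E'
import sys
from h import *
n,lo,hi=sys.argv[1],float(sys.argv[2]),float(sys.argv[3])
D=np.load(f"pics/{n}.npz");c={k:(D[k] if k in("dist","pose") else float(D[k])) for k in("fx","fy","cx","cy","dist","pose")}
W=cloud(c,D["d"]);z=(lo+hi)/2
m=((W[...,2]>lo)&(W[...,2]<hi)&colmask(D["img"],sys.argv[4])).astype(np.uint8)
k,l,s,ce=cv2.connectedComponentsWithStats(m);i=1+np.argmax(s[1:,4]);
cn,hi_=cv2.findContours((l==i).astype(np.uint8),cv2.RETR_CCOMP,cv2.CHAIN_APPROX_NONE)
for q in sorted(cn,key=len)[-2:]:
    print(len(q),"px",q.reshape(-1,2).min(0),q.reshape(-1,2).max(0),np.round(circ(onz(c,q.reshape(-1,2),np.nanmedian(W[...,2][l==i])+1)[:,:2]),1),"z",np.nanmedian(W[...,2][l==i]))
E
python3 held.py w8 186.5 192 blue; python3 -c "
from h import *
st();plan((657,187,178.5),90)"
```

```text
263 px [268 289] [356 365] [ 637.7 -193.7   15.2] z 188.3764241496736
369 px [249 268] [376 383] [ 637.7 -193.6   23. ] z 188.3764241496736
11.45 [ 639.7 -192.8  176.8] jaw 90.0 x [ 0.001  0.002 -1.   ] F [-0.5 -0.2 -1.7] gap 45.3 j [ -21.   20.   77.    0.   83. -111.]
shift cm [-0.12 -1.73 37.98] rot [-0.   0.1  0. ]
```

servo_tool:
  commands:
    - [[255, 0, -0.3, 4.8, 0, 0, 0], [255, 0, -0.5, 9.6, 0, 0, 0], [255, 0, -0.8, 14.4, 0, 0, 0], [255, 0, -1, 19.2, 0, 0, 0], [255, 0, -1.3, 24, 0, 0, 0], [255, 0, -1.6, 28.8, 0, 0, 0], [255, 0, -1.9, 33.6, 0, 0, 0], [255, 0, -2, 38, 0, 0, 0]]

```text
time: 12.25
tool_pos: [658.5, 189.4, 175.3]
tcp_rot: [63.1, 89.8, 153.1]
ft_force: [1.2, -0.3, -0.7]
finger_gap: 44.9
```

servo_tool:
  commands:
    - [[255, 2, 0, 0, 0, 0, 0], [255, 6, 0, 0, 0, 0, 0], [255, 9.5, 0, 0, 0, 0, 0], [255, 9.5, 0, 0, 0, 0, 0], [255, 9.5, 0, 0, 0, 0, 0], [255, 9.5, 0, 0, 0, 0, 0]]

```text
time: 12.85
tool_pos: [661.1, 187.5, 84.6]
tcp_rot: [-53.4, 89.8, 36.6]
ft_force: [0.3, -0.2, -0.6]
finger_gap: 45.4
```

```bash
python3 look.py w9; python3 held.py w9 87 105 blue; python3 -c "
from h import *
st()"
```

```text
12.85 [661.1 187.5  84.6] jaw 90.0 x [ 0.003  0.002 -1.   ] F [ 0.3 -0.2 -0.6] gap 45.4 j [ 12.  26.  78.   0.  75. -78.]
yellow 688 [ 29. 216.] z [2.1 3.1 4.1] circ [637.2  22.1  11.2]
blue 16608 [315. 289.] z [ 2.6 80.4 95.2] circ [646.  187.1  29.5]
white 766 [633. 440.] z [ 2.   8.4 20.3] circ [789.3 426.5  25.7]
241 px [257 341] [363 378] [661.6 186.3  16.6] z 94.29775576861783
365 px [249 263] [376 383] [657.5 187.   23.5] z 94.29775576861783
12.9 [661.6 187.6  85.3] jaw 90.0 x [ 0.004  0.003 -1.   ] F [-0.1 -0.4 -1. ] gap 45.4 j [ 12.  26.  78.   0.  75. -78.]
```

View pics/w9.png

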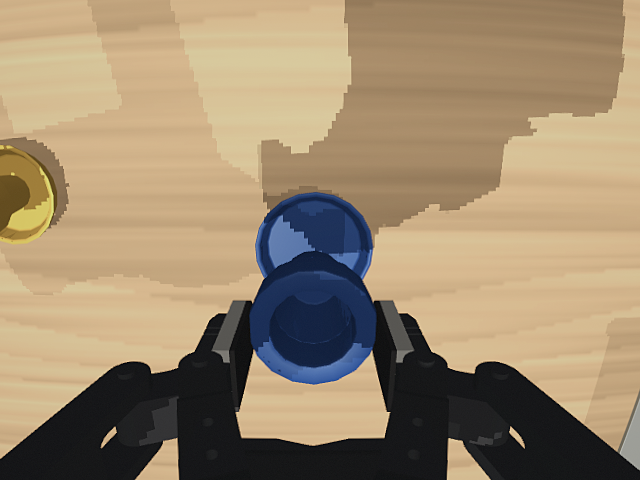

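Blue hangs over its saucer (visible arc 257–373 px, top at row 193). I'll fit that arc.

Run:
```python
from h import *
D=np.load("pics/w9.npz");c={k:(D[k] if k in("dist","pose") else float(D[k])) for k in("fx","fy","cx","cy","dist","pose")}
m=colmask(D["img"],"blue").astype(np.uint8);cn,_=cv2.findContours(m,0,cv2.CHAIN_APPROX_NONE);cn=max(cn,key=len).reshape(-1,2)
a=cn[cn[:,1]<258];e=onz(c,a,12)[:,:2];print(np.round(circ(e),1))
import scipy.optimize as so
f=so.least_squares(lambda p:np.hypot(*(e-p).T)-33,[657,187],loss="soft_l1");print(f.x)
```

```text
[656.  188.2  30.6]
[658.88794924 187.82039715]
```

servo_tool:
  commands:
    - [[255, 1.5, 0, 0.05, 0, 0, 0], [255, 3, 0, 0.05, 0, 0, 0], [255, 3.7, 0, 0.05, 0, 0, 0], [255, 3.85, 0, 0.05, 0, 0, 0], [255, 3.9, 0, 0.05, 0, 0, 0], [255, 3.95, 0, 0.05, 0, 0, 0], [255, 3.95, 0, 0.05, 0, 0, 0]]

```text
time: 13.6
tool_pos: [659.8, 187.7, 43.1]
tcp_rot: [-5.3, 89.9, 84.7]
ft_force: [-3.1, -1.3, 6.9]
finger_gap: 45.3
```

```bash
python3 -c "
from h import *
st()";python3 look.py w10; python3 held.py w10 50 60 blue; python3 -c "
from h import *
st()"
```

```text
13.6 [659.8 187.7  43.1] jaw 90.0 x [ 0.     0.001 -1.   ] F [-3.1 -1.3  6.9] gap 45.3 j [ 12.  29.  80.   0.  72. -78.]
13.6 [659.8 187.7  43.1] jaw 90.0 x [ 0.     0.001 -1.   ] F [-3.1 -1.3  6.9] gap 45.3 j [ 12.  29.  80.   0.  72. -78.]
blue 17831 [314. 294.] z [ 2.6 37.6 54. ] circ [647.  187.1  28.4]
248 px [270 291] [355 364] [656.5 187.1  14.7] z 53.14355251302872
358 px [249 267] [376 382] [656.5 187.2  23. ] z 53.14355251302872
13.65 [659.8 187.7  43.1] jaw 90.0 x [ 0.     0.001 -1.   ] F [-3.  -1.6  6.1] gap 45.2 j [ 12.  29.  80.   0.  72. -78.]
```

Contact is at 7 N with blue at (656.5,187.2). Releasing and rising.

servo_tool:
  commands:
    - [[200, 0, 0, 0, 0, 0, 0], [120, 0, 0, 0, 0, 0, 0], [0, 0, 0, 0, 0, 0, 0], [0, 0, 0, 0, 0, 0, 0], [0, -1, 0, 0, 0, 0, 0], [0, -4, 0, 0, 0, 0, 0], [0, -9, 0, 0, 0, 0, 0], [0, -13, 1, -1, 0, 0, 0]]

```text
time: 14.45
tool_pos: [650.2, 178.6, 175.5]
tcp_rot: [-36.5, 89.8, 53.6]
ft_force: [0.7, -0.0, 1.3]
finger_gap: 85.3
```

servo_tool:
  commands:
    - [[0, -2, 3.5, -3.5, 0, 0, 0], [0, -2, 5, -7, 0, 0, 0], [0, -2, 5, -7, 0, 0, 0], [0, -2, 5, -7, 0, 0, 0], [0, -2, 5, -7, 0, 0, 0]]

```text
time: 14.95
tool_pos: [600.0, 108.3, 192.8]
tcp_rot: [-15.0, 89.9, 75.0]
ft_force: [0.2, 0.8, -0.3]
finger_gap: 85.2
```

```bash
python3 look.py w11; python3 held.py w11 48 60 blue;python3 held.py w11 7 14 blue; python3 -c "
from h import *
st()"
```

```text
14.95 [600.  108.3 192.8] jaw 90.0 x [ 0.001  0.002 -1.   ] F [ 0.2  0.8 -0.3] gap 85.2 j [  5.  10.  86.   0.  83. -85.]
yellow 1344 [195. 250.] z [ 3.8 44.6 45.9] circ [615.6  23.1  22.7]
yellow 283 [  5. 390.] z [56.7 57.9 59.1] circ [ 744.9 -166.3   14.9]
blue 4780 [410. 282.] z [ 2.4 25.  53.3] circ [646.  180.6  31.3]
white 4445 [279.  23.] z [ 1.7  3.3 11.1] circ [456.7  83.7  28.5]
white 1378 [630. 380.] z [ 3.  15.  35.9] circ [747.4 424.2  38.4]
clay 5562 [78. 32.] z [ 1.9  3.2 11. ] circ [457.5 -70.8  34.6]
clay 836 [571.  15.] z [58.  64.3 73.6] circ [460.1 264.9  11.7]
110 px [396 279] [437 316] [656.3 186.4  15.1] z 52.5466907825101
176 px [386 268] [447 326] [656.5 186.5  23.1] z 52.5466907825101
272 px [369 241] [443 306] [656.7 187.5  29.9] z 10.428845353309015
15.0 [599.9 108.5 192.5] jaw 90.0 x [ 0.     0.002 -1.   ] F [-0.2 -0.5 -0.1] gap 85.5 j [  5.  10.  86.   0.  83. -85.]
```

View pics/w11.png

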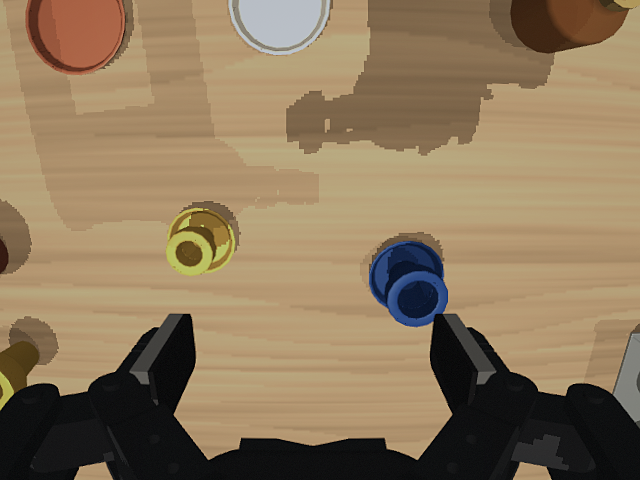

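Blue is standing at (656.4,186.5) on its saucer, which is at about (657,187.5). Next is white.

servo_tool:
  commands:
    - [[0, 0.5, -0.6, -4.5, 0, 0, 0], [0, 1, -1.2, -9, 0, 0, 0], [0, 1.5, -1.8, -13.5, 0, 0, 0], [0, 2, -2.4, -18, 0, 0, 0], [0, 3, -3, -22.5, 0, 0, 0], [0, 4, -3.6, -27, 0, 0, 0], [0, 5, -3.9, -30.1, 0, 0, 0], [0, 6, -3.9, -30.1, 0, 0, 0]]

```text
time: 15.8
tool_pos: [639.0, -196.9, 130.9]
tcp_rot: [15.4, 90.0, 105.2]
ft_force: [0.3, 0.4, -0.2]
finger_gap: 85.9
```

servo_tool:
  commands:
    - [[0, 1, 0, 0, 0, 0, 0], [0, 1, 0, 0, 0, 0, 0], [0, 1, 0, 0, 0, 0, 0], [0, 1, 0, 0, 0, 0, 0]]

```text
time: 16.2
tool_pos: [639.3, -191.9, 122.9]
tcp_rot: [-41.3, 89.9, 48.7]
ft_force: [-1.3, 0.3, 0.2]
finger_gap: 85.3
```

```bash
python3 look.py w12; python3 held.py w12 81 86 white; python3 -c "
from h import *
st();plan((640,-192.3,67),90)"
```

```text
16.2 [ 639.3 -191.9  122.9] jaw 90.1 x [ 0.001  0.001 -1.   ] F [-1.3  0.3  0.2] gap 85.3 j [ -21.   22.   80.    0.   78. -111.]
yellow 422 [602. 217.] z [ 9.2 10.7 11.8] circ [624.9  14.   27.2]
yellow 265 [636. 234.] z [43.6 44.6 45.6] circ [626.1   4.    8.8]
yellow 262 [605. 238.] z [1.8 2.8 4.1] circ [641.   10.6   8.3]
yellow 2241 [336. 414.] z [56.5 57.6 58.6] circ [ 741.8 -177.6   23.1]
white 745 [84. 13.] z [59.5 60.8 62.1] circ [ 510.4 -299.4   10.4]
white 6498 [315. 273.] z [29.5 82.5 83.8] circ [ 639.2 -192.2   28.5]
white 1140 [  9. 371.] z [ 2.8 13.3 27.6] circ [ 736.5 -420.7   22. ]
clay 2067 [316. 228.] z [63.7 64.8 65.9] circ [ 640.2 -192.4   32.6]
250 px [268 237] [358 320] [ 639.  -192.3   21.1] z 82.8153625970613
327 px [253 222] [373 333] [ 639.  -192.2   28.3] z 82.8153625970613
16.25 [ 639.4 -192.2  123.1] jaw 90.1 x [ 0.002  0.001 -1.   ] F [-0.1 -0.9  0.4] gap 85.5 j [ -21.   22.   80.    0.   78. -111.]
shift cm [ 5.61 -0.06 -0.02] rot [0.1 0.1 0.1]
```

View pics/w12.png

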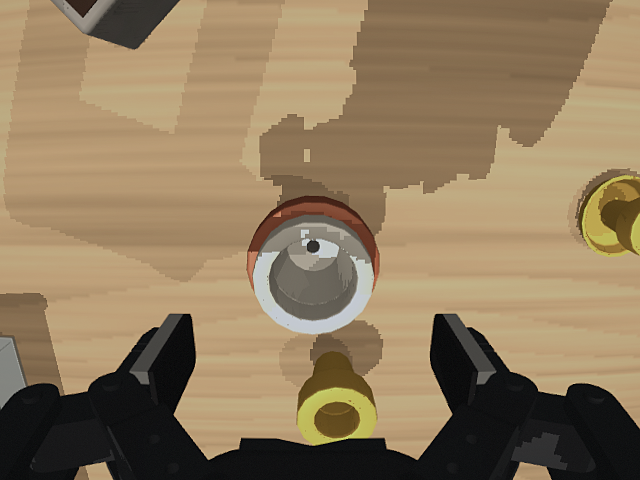

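White sits at (639,-192) with its rim at z≈84, and the look-alike is clear of the fingers. Descending to grip.

servo_tool:
  commands:
    - [[0, 3, 0, 0, 0, 0, 0], [0, 5, 0, 0, 0, 0, 0], [0, 5.5, 0, 0, 0, 0, 0], [0, 5.5, 0, 0, 0, 0, 0], [0, 5.5, 0, 0, 0, 0, 0]]

```text
time: 16.75
tool_pos: [639.7, -193.2, 68.8]
tcp_rot: [-68.2, 89.9, 21.8]
ft_force: [0.1, 0.5, 0.9]
finger_gap: 85.4
```

servo_tool:
  commands:
    - [[255, 0, 0, 0, 0, 0, 0], [255, 0, 0, 0, 0, 0, 0], [255, 0, 0, 0, 0, 0, 0], [255, 0, 0, 0, 0, 0, 0], [255, 0, 0, 0, 0, 0, 0]]
  force: 50

```text
time: 17.25
tool_pos: [640.0, -193.2, 69.5]
tcp_rot: [-74.3, 89.8, 15.7]
ft_force: [-0.1, 2.0, 6.4]
finger_gap: 56.7
```

servo_tool:
  commands:
    - [[255, -1, 0, 0, 0, 0, 0], [255, -2, 0, 0, 0, 0, 0], [255, -3, 0, 0, 0, 0, 0], [255, -5, 0, 0, 0, 0, 0], [255, -8, 0, 0, 0, 0, 0], [255, -11, 0, 0, 0, 0, 0], [255, -11, 0, 0, 0, 0, 0], [255, -11, 0, 0, 0, 0, 0]]

```text
time: 18.05
tool_pos: [639.5, -193.6, 179.0]
tcp_rot: [-80.0, 89.8, 10.0]
ft_force: [-0.0, 0.6, -1.8]
finger_gap: 56.5
```

```bash
python3 look.py w13; python3 held.py w13 188 205 white; python3 -c "
from h import *
st()"
```

```text
18.05 [ 639.5 -193.6  179. ] jaw 90.0 x [ 0.003  0.001 -1.   ] F [-0.   0.6 -1.8] gap 56.5 j [ -21.   19.   77.    0.   83. -111.]
yellow 329 [559. 197.] z [ 2.4 10.6 11.7] circ [624.6  14.   27.1]
yellow 1103 [601. 206.] z [43.4 44.7 45.8] circ [623.6  13.4  17.3]
yellow 181 [562. 217.] z [1.6 2.8 4.2] circ [641.5   9.6   7.6]
white 1045 [134.  21.] z [59.5 60.8 62.2] circ [ 496.  -299.4   21.1]
white 9984 [315. 327.] z [139.5 192.3 193.4] circ [ 638.7 -194.1   28.3]
white 3201 [ 43. 343.] z [ 2.6 19.8 37. ] circ [ 748.2 -426.    36. ]
clay 480 [490.   4.] z [ 2.1  9.3 11.5] circ [476.4 -70.4  17. ]
clay 2820 [324. 214.] z [ 3.4 64.1 65.8] circ [ 636.9 -193.5   26.9]
319 px [251 283] [374 388] [ 638.5 -194.3   21. ] z 192.41874116826364
434 px [233 263] [392 405] [ 638.6 -194.1   28.2] z 192.41874116826364
18.1 [ 638.5 -193.3  177.1] jaw 90.0 x [ 0.     0.002 -1.   ] F [-0.2 -0.7 -2.1] gap 56.7 j [ -21.   19.   77.    0.   83. -111.]
```

View pics/w13.png

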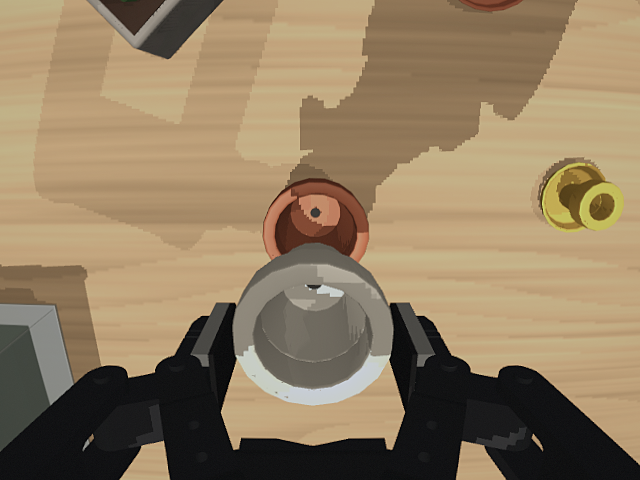

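White is held and clay alone remains, undisturbed (hole at (316,212)). Carrying white to its saucer.

servo_tool:
  commands:
    - [[255, 0, 2.6, 3.8, 0, 0, 0], [255, 0, 5.2, 7.5, 0, 0, 0], [255, 0, 7.8, 11.2, 0, 0, 0], [255, 0, 10.4, 15, 0, 0, 0], [255, 0, 13, 18.7, 0, 0, 0], [255, 0, 15.6, 22.4, 0, 0, 0], [255, 0, 18, 26, 0, 0, 0], [255, 0, 19.3, 27.8, 0, 0, 0]]

```text
time: 18.9
tool_pos: [442.7, 87.0, 175.7]
tcp_rot: [54.7, 89.8, 144.8]
ft_force: [0.6, -0.3, -0.8]
finger_gap: 56.6
```

servo_tool:
  commands:
    - [[255, 2, 0, 0, 0, 0, 0], [255, 6, 0, 0, 0, 0, 0], [255, 9, 0, 0, 0, 0, 0], [255, 9, 0, 0, 0, 0, 0], [255, 9, 0, 0, 0, 0, 0], [255, 9, 0, 0, 0, 0, 0]]

```text
time: 19.5
tool_pos: [446.8, 85.0, 89.1]
tcp_rot: [-49.0, 89.8, 41.0]
ft_force: [0.1, 0.0, -0.2]
finger_gap: 56.6
```

```bash
python3 look.py w14; python3 held.py w14 92 112 white;python3 - <<'E'
from h import *
st()
D=np.load("pics/w14.npz");c={k:(D[k] if k in("dist","pose") else float(D[k])) for k in("fx","fy","cx","cy","dist","pose")}
W=cloud(c,D["d"]);m=((W[...,2]>8)&(W[...,2]<14)).astype(np.uint8)
k,l,s,ce=cv2.connectedComponentsWithStats(m)
for i in range(1,k):
    if s[i][4]>100:
        cn=cv2.findContours((l==i).astype(np.uint8),0,1)[0];cn=max(cn,key=len).reshape(-1,2);print(s[i],np.round(circ(onz(c,cn,11)[:,:2]),1))
E
```

```text
19.5 [446.8  85.   89.1] jaw 90.0 x [ 0.002  0.002 -1.   ] F [ 0.1  0.  -0.2] gap 56.6 j [  4.  -9. 117.   0.  72. -86.]
white 6714 [310. 228.] z [ 2.   3.3 11.3] circ [439.   83.7  30.1]
white 11254 [313. 328.] z [ 49.7 102.3 103.5] circ [446.   84.4  28.4]
clay 11761 [ 54. 257.] z [ 2.1  3.4 10.9] circ [451.5 -69.5  39. ]
319 px [252 283] [373 388] [445.6  84.3  20.9] z 102.60051870973285
434 px [233 263] [392 405] [445.8  84.5  28.3] z 102.60051870973285
19.55 [447.1  85.   89.4] jaw 90.0 x [ 0.003  0.002 -1.   ] F [ 0.1 -0.3 -0.2] gap 56.6 j [  4.  -9. 117.   0.  72. -86.]
[ 247  187  130   88 1575] [444.9  83.9  34.4]
[   0  193  117  129 2125] [450.8 -69.3  38.1]
[598 201  42  89 601] [443.6 284.4  28.2]
```

View pics/w14.png

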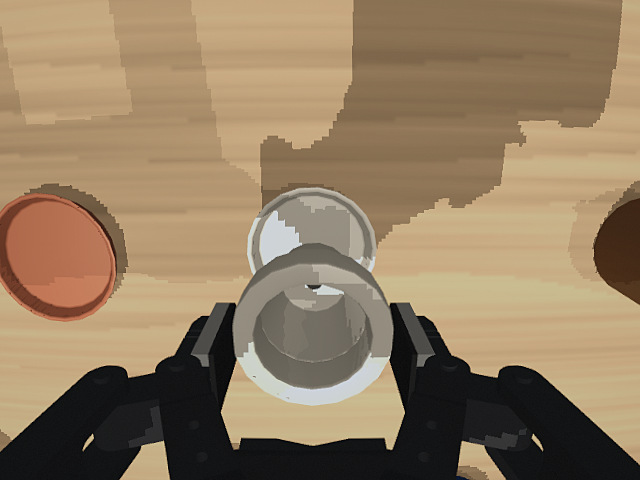

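White's axis is at (445.7,84.4), over a saucer at (445,83.8). Lowering.

servo_tool:
  commands:
    - [[255, 1.5, 0, -0.05, 0, 0, 0], [255, 3, 0, -0.05, 0, 0, 0], [255, 3.7, 0, -0.05, 0, 0, 0], [255, 3.85, 0, -0.05, 0, 0, 0], [255, 3.9, 0, -0.05, 0, 0, 0], [255, 3.95, 0, -0.05, 0, 0, 0], [255, 4, 0, -0.05, 0, 0, 0], [255, 4, 0, -0.05, 0, 0, 0]]

```text
time: 20.35
tool_pos: [446.0, 84.5, 47.9]
tcp_rot: [-28.8, 89.9, 61.2]
ft_force: [-0.2, -0.2, -1.7]
finger_gap: 56.6
```

```bash
python3 look.py w15; python3 held.py w15 58 66 white; python3 -c "
from h import *
st()"
```

```text
20.35 [446.   84.5  47.9] jaw 90.0 x [ 0.001  0.002 -1.   ] F [-0.2 -0.2 -1.7] gap 56.6 j [  4.  -5. 118.   0.  67. -86.]
white 5809 [311. 242.] z [ 2.   3.5 11.4] circ [442.7  84.   31.1]
white 11511 [314. 328.] z [ 8.6 61.1 62.4] circ [445.2  84.   28.4]
clay 9031 [ 33. 293.] z [ 2.1  3.3 10.9] circ [453.7 -60.   31.7]
326 px [252 283] [373 387] [444.8  83.8  20.8] z 61.43730775867301
434 px [233 263] [392 405] [445.   84.   28.3] z 61.43730775867301
20.4 [445.9  84.5  47.8] jaw 90.0 x [ 0.001  0.002 -1.   ] F [ 0.2 -0.1 -0.5] gap 56.4 j [  4.  -5. 118.   0.  67. -86.]
```

Not quite in contact yet, so I'll creep down a little more.

servo_tool:
  commands:
    - [[255, 0.05, 0, 0, 0, 0, 0], [255, 0.08, 0, 0, 0, 0, 0], [255, 0.1, 0, 0, 0, 0, 0], [255, 0.1, 0, 0, 0, 0, 0]]

```text
time: 20.8
tool_pos: [446.5, 84.6, 47.5]
tcp_rot: [-41.9, 89.9, 48.1]
ft_force: [-1.6, -0.4, 6.3]
finger_gap: 56.7
```

Contact at 6 N. Releasing.

servo_tool:
  commands:
    - [[200, 0, 0, 0, 0, 0, 0], [120, 0, 0, 0, 0, 0, 0], [0, 0, 0, 0, 0, 0, 0], [0, 0, 0, 0, 0, 0, 0], [0, -1, 0, 0, 0, 0, 0], [0, -4, 0, 0, 0, 0, 0], [0, -9, 0, 0, 0, 0, 0], [0, -13, 0, 0, 0, 0, 0]]

```text
time: 21.6
tool_pos: [445.6, 84.3, 179.2]
tcp_rot: [-26.6, 89.9, 63.4]
ft_force: [0.8, 1.3, 0.7]
finger_gap: 85.6
```

servo_tool:
  commands:
    - [[0, -3, -2, -3, 0, 0, 0], [0, -5, -4, -7, 0, 0, 0], [0, -5, -7, -11, 0, 0, 0], [0, -5, -7, -11, 0, 0, 0], [0, -5, -7, -11, 0, 0, 0], [0, -5, -7, -11, 0, 0, 0]]

```text
time: 22.2
tool_pos: [515.1, -25.2, 226.3]
tcp_rot: [13.6, 89.9, 103.6]
ft_force: [0.0, 1.1, 0.2]
finger_gap: 85.4
```

```bash
python3 look.py w16; python3 held.py w16 58 66 white;python3 held.py w16 7 14 white; python3 -c "
from h import *
st();plan((640.5,-192.4,120),90)"
```

```text
22.2 [515.1 -25.2 226.3] jaw 90.0 x [-0.001  0.002 -1.   ] F [0.  1.1 0.2] gap 85.4 j [ -9.  -5.  99.   0.  87. -99.]
yellow 314 [339. 303.] z [-0.2  3.3 11.8] circ [615.1   7.6  15.9]
yellow 861 [358. 329.] z [10.2 44.6 45.8] circ [616.7  13.9  21.5]
blue 3617 [528. 347.] z [ 2.2 30.1 53.1] circ [640.  171.8  35.9]
white 4505 [445. 123.] z [ 2.2 58.2 61.7] circ [445.3  74.5  34.7]
white 316 [  9. 180.] z [59.4 60.8 62.1] circ [ 482.5 -273.6   14.7]
clay 1766 [260. 124.] z [ 2.5  8.1 11.8] circ [450.9 -70.8  39.6]
clay 756 [103. 341.] z [63.1 64.9 66.1] circ [ 636.5 -192.5   29.7]
164 px [434  96] [491 155] [446.6  83.9  21.2] z 60.6965279182931
223 px [425  85] [500 165] [446.7  84.1  28.3] z 60.6965279182931
29 px [436 118] [446 130] [446.7  84.2   4.5] z 7.926279520082289
88 px [435 106] [459 142] [446.9  88.3  12.3] z 7.926279520082289
22.25 [515.1 -24.9 226.4] jaw 90.0 x [-0.     0.002 -1.   ] F [ 0.5  1.  -0.5] gap 85.2 j [ -9.  -6.  99.   0.  87. -99.]
shift cm [ 10.6  -12.53 -16.78] rot [ 0.   0.1 -0. ]
```

View pics/w16.png

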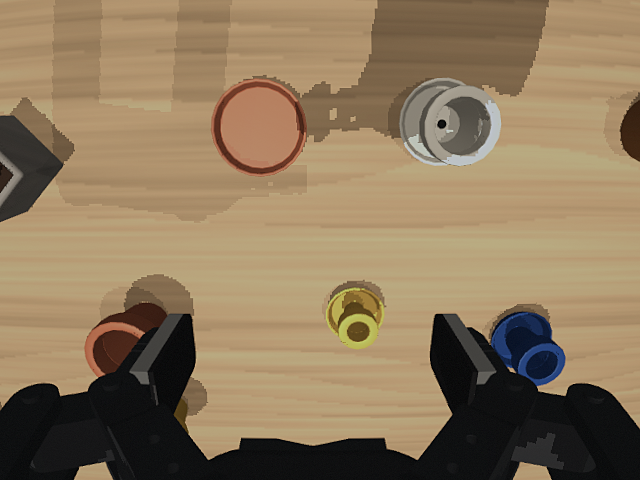

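White is standing at (446.7,84.0) on its saucer at (445,83.7). Last is clay.

servo_tool:
  commands:
    - [[0, 2, -2.8, -3.7, 0, 0, 0], [0, 4, -5.6, -7.4, 0, 0, 0], [0, 6, -8.4, -11.1, 0, 0, 0], [0, 8, -11.2, -14.8, 0, 0, 0], [0, 10.5, -12.5, -16.8, 0, 0, 0], [0, 10.5, -12.5, -16.8, 0, 0, 0], [0, 10.5, -12.5, -16.8, 0, 0, 0], [0, 10.5, -12.5, -16.8, 0, 0, 0]]

```text
time: 23.05
tool_pos: [641.1, -192.2, 122.7]
tcp_rot: [-51.8, 89.9, 38.3]
ft_force: [-0.1, 0.1, 0.0]
finger_gap: 85.5
```

```bash
python3 look.py w17; python3 held.py w17 62 69 clay; python3 -c "
from h import *
st();plan((639.5,-192.6,43),90)"
```

```text
23.05 [ 641.1 -192.2  122.7] jaw 90.1 x [ 0.002  0.001 -1.   ] F [-0.1  0.1  0. ] gap 85.5 j [ -21.   22.   80.    0.   78. -111.]
yellow 438 [603. 214.] z [ 9.  10.6 11.7] circ [625.1  14.   27.2]
yellow 211 [636. 232.] z [43.5 44.6 45.8] circ [626.1   3.5   8.3]
yellow 279 [606. 235.] z [1.7 2.8 4. ] circ [641.5  10.8   8.3]
yellow 2339 [336. 413.] z [56.6 57.6 58.6] circ [ 742.4 -177.6   23.4]
white 665 [83. 11.] z [59.3 60.7 62.1] circ [ 512.5 -299.5    9.1]
white 1173 [  9. 370.] z [ 2.7 13.3 27.7] circ [ 737.5 -420.8   22.3]
clay 5526 [319. 248.] z [ 3.6 64.4 65.8] circ [ 639.1 -192.3   33.8]
364 px [247 199] [379 322] [ 639.  -192.3   33.8] z 64.79080442844254
414 px [248 239] [370 318] [ 639.3 -193.6   29.4] z 64.79080442844254
23.1 [ 641.3 -192.3  123.2] jaw 90.1 x [ 0.003  0.001 -1.   ] F [-0.1  0.3  0.5] gap 85.4 j [ -21.   22.   80.    0.   78. -111.]
shift cm [ 8.02  0.2  -0.04] rot [0.1 0.1 0.2]
```

View pics/w17.png

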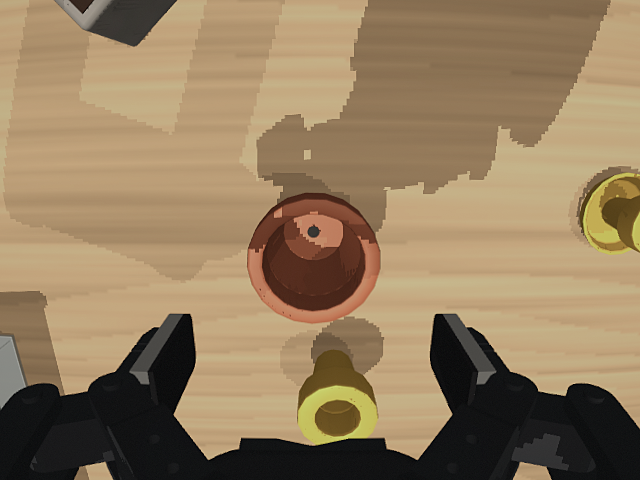

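Clay is at (639,-192.3) with its rim at 66. Descending to the collar.

servo_tool:
  commands:
    - [[0, 3, 0.2, 0, 0, 0, 0], [0, 5.5, 0.2, 0, 0, 0, 0], [0, 7.2, 0.2, 0, 0, 0, 0], [0, 7.9, 0.2, 0, 0, 0, 0], [0, 7.9, 0.2, 0, 0, 0, 0], [0, 7.9, 0.2, 0, 0, 0, 0]]

```text
time: 23.7
tool_pos: [639.6, -193.6, 43.7]
tcp_rot: [-64.6, 89.9, 25.4]
ft_force: [-0.2, -0.2, 0.7]
finger_gap: 85.4
```

servo_tool:
  commands:
    - [[255, 0, 0, 0, 0, 0, 0], [255, 0, 0, 0, 0, 0, 0], [255, 0, 0, 0, 0, 0, 0], [255, 0, 0, 0, 0, 0, 0], [255, 0, 0, 0, 0, 0, 0]]
  force: 60

```text
time: 24.2
tool_pos: [640.4, -193.7, 45.0]
tcp_rot: [-77.1, 89.8, 12.9]
ft_force: [-0.7, 2.0, 9.2]
finger_gap: 67.9
```

servo_tool:
  commands:
    - [[255, -1, 0, 0, 0, 0, 0], [255, -2.5, 0, 0, 0, 0, 0], [255, -5, 0, 0, 0, 0, 0], [255, -8, 0, 0, 0, 0, 0], [255, -11, 0, 0, 0, 0, 0], [255, -11, 0, 0, 0, 0, 0], [255, -11, 0, 0, 0, 0, 0], [255, -11, 0, 0, 0, 0, 0]]

```text
time: 25.0
tool_pos: [637.9, -193.5, 151.0]
tcp_rot: [32.0, 89.8, 122.0]
ft_force: [-0.1, -0.0, -3.1]
finger_gap: 67.4
```

```bash
python3 look.py w18; python3 held.py w18 160 190 clay; python3 -c "
from h import *
st()"
```

```text
25.0 [ 637.9 -193.5  151. ] jaw 90.0 x [-0.001  0.002 -1.   ] F [-0.1 -0.  -3.1] gap 67.4 j [ -21.   20.   79.    0.   81. -111.]
yellow 365 [578. 208.] z [ 8.9 10.7 11.8] circ [624.9  14.   27.1]
yellow 939 [621. 220.] z [43.5 44.6 45.8] circ [624.2  12.   14.4]
yellow 223 [582. 229.] z [1.8 2.7 4.2] circ [641.8  10.3   7.8]
white 1100 [113.  20.] z [59.3 60.7 62.1] circ [ 500.7 -299.7   17.9]
white 2539 [ 27. 359.] z [ 3.  19.1 34.6] circ [ 741.9 -418.    28.9]
clay 213 [507.   2.] z [ 6.6 10.5 11.8] circ [476.3 -70.1  16.2]
clay 14909 [315. 331.] z [110.4 170.7 172.8] circ [ 636.4 -193.9   33.5]
428 px [233 276] [391 411] [ 636.5 -194.1   26.2] z 171.32347492313593
544 px [213 253] [413 428] [ 636.7 -193.9   33.7] z 171.32347492313593
25.05 [ 637.6 -193.4  150.4] jaw 90.0 x [-0.002  0.003 -1.   ] F [ 0.2  1.  -2.4] gap 67.7 j [ -21.   20.   79.    0.   81. -111.]
```

View pics/w18.png

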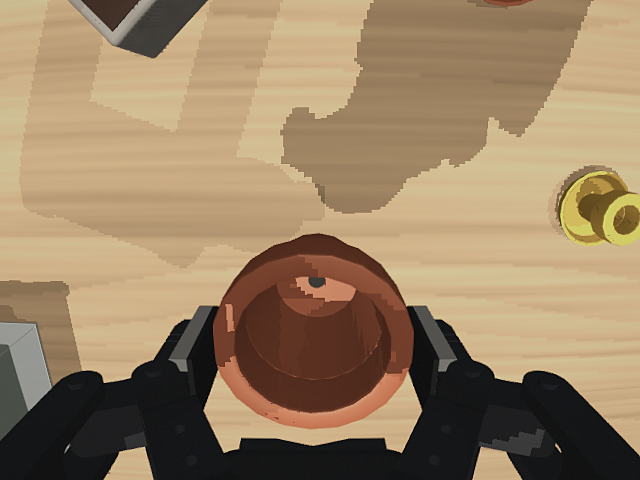

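Clay is held and lifted upright. Carrying it to its saucer.

servo_tool:
  commands:
    - [[255, 0, 3.5, 2.3, 0, 0, 0], [255, 0, 7, 4.6, 0, 0, 0], [255, 0, 10.5, 7, 0, 0, 0], [255, 0, 14, 9.3, 0, 0, 0], [255, 1, 17.5, 11.6, 0, 0, 0], [255, 3, 18.5, 12.3, 0, 0, 0], [255, 5.5, 18.5, 12.3, 0, 0, 0], [255, 5.5, 18.5, 12.3, 0, 0, 0]]

```text
time: 25.85
tool_pos: [449.8, -69.3, 92.9]
tcp_rot: [63.1, 89.5, 153.1]
ft_force: [-1.3, 1.0, -2.0]
finger_gap: 67.5
```

servo_tool:
  commands:
    - [[255, 0.5, 0, 0, 0, 0, 0], [255, 0.5, 0, 0, 0, 0, 0], [255, 0.5, 0, 0, 0, 0, 0]]

```text
time: 26.15
tool_pos: [454.5, -71.0, 93.1]
tcp_rot: [-39.7, 89.9, 50.3]
ft_force: [0.0, -0.2, -1.2]
finger_gap: 67.7
```

```bash
python3 look.py w19; python3 held.py w19 100 130 clay;python3 - <<'E'
from h import *
st()
D=np.load("pics/w19.npz");c={k:(D[k] if k in("dist","pose") else float(D[k])) for k in("fx","fy","cx","cy","dist","pose")}
W=cloud(c,D["d"]);m=((W[...,2]>8)&(W[...,2]<14)).astype(np.uint8)
k,l,s,ce=cv2.connectedComponentsWithStats(m)
for i in range(1,k):
    if s[i][4]>100:
        cn=cv2.findContours((l==i).astype(np.uint8),0,1)[0];cn=max(cn,key=len).reshape(-1,2);print(s[i],np.round(circ(onz(c,cn,11)[:,:2]),1))
E
```

```text
26.15 [454.5 -71.   93.1] jaw 90.0 x [ 0.001  0.001 -1.   ] F [ 0.  -0.2 -1.2] gap 67.7 j [ -15.   -8.  116.    0.   72. -105.]
white 10935 [584. 249.] z [ 2.2 27.4 61.2] circ [440.   58.5  30. ]
clay 6473 [322. 214.] z [ 2.1  3.4 11.2] circ [445.3 -70.2  32.5]
clay 21278 [314. 335.] z [ 53.  111.5 114.7] circ [452.6 -71.2  33.9]
542 px [233 276] [391 408] [451.1 -71.2  24.8] z 113.27075271270076
589 px [213 251] [413 428] [452.9 -71.2  34. ] z 113.27075271270076
26.2 [454.5 -70.9  93.2] jaw 90.0 x [ 0.001  0.001 -1.   ] F [ 0.   0.1 -1.9] gap 67.5 j [ -15.   -8.  116.    0.   72. -105.]
[ 243  175  142   90 1656] [450.8 -70.9  38.4]
[ 516  175  111  118 1302] [444.7  82.5  34.3]
[543 207  45  56 269] [446.3  84.1  18.4]
[  0 264  25  57 299] [ 481.  -271.5   15.9]
```

View pics/w19.png

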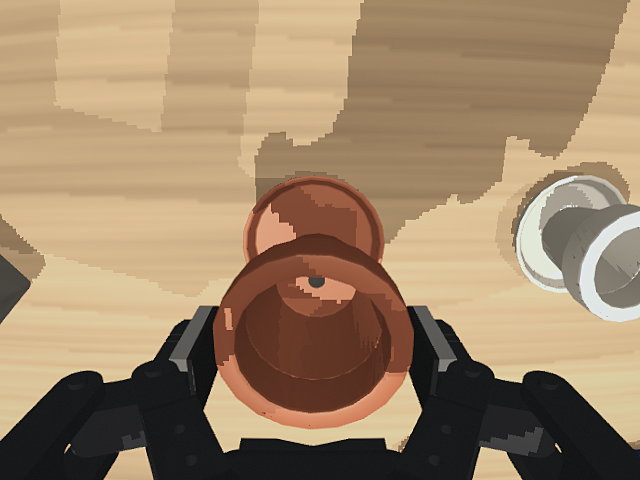

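Clay's axis is at about (453,-71), with the saucer at (451,-71). I'll correct x by -1.5 mm while lowering.

servo_tool:
  commands:
    - [[255, 2, 0.15, 0, 0, 0, 0], [255, 3.6, 0.15, 0, 0, 0, 0], [255, 4.1, 0.15, 0, 0, 0, 0], [255, 4.2, 0.15, 0, 0, 0, 0], [255, 4.25, 0.15, 0, 0, 0, 0], [255, 4.3, 0.15, 0, 0, 0, 0], [255, 4.3, 0.15, 0, 0, 0, 0], [255, 4.3, 0.15, 0, 0, 0, 0]]

```text
time: 27.0
tool_pos: [452.6, -70.6, 49.8]
tcp_rot: [-36.7, 89.9, 53.3]
ft_force: [0.2, -0.6, -1.6]
finger_gap: 67.5
```

```bash
python3 look.py w20; python3 held.py w20 66 76 clay; python3 -c "
from h import *
st()"
```

```text
27.0 [452.6 -70.6  49.8] jaw 90.0 x [ 0.001  0.001 -1.   ] F [ 0.2 -0.6 -1.6] gap 67.5 j [ -15.   -5.  118.    0.   67. -105.]
white 6837 [599. 271.] z [ 2.   3.9 55.3] circ [431.9  45.1  23.2]
clay 31865 [314. 311.] z [ 2.8 49.3 71.2] circ [444.7 -69.8  36.5]
496 px [234 276] [391 405] [449.9 -71.1  25.3] z 69.95697207834118
560 px [213 249] [413 428] [450.9 -70.9  34.1] z 69.95697207834118
27.05 [452.5 -70.5  49.7] jaw 90.0 x [ 0.001  0.002 -1.   ] F [-0.3 -0.1 -2. ] gap 67.7 j [ -15.   -5.  118.    0.   67. -105.]
```

servo_tool:
  commands:
    - [[255, 0.05, 0, 0, 0, 0, 0], [255, 0.1, 0, 0, 0, 0, 0], [255, 0.13, 0, 0, 0, 0, 0], [255, 0.13, 0, 0, 0, 0, 0]]

```text
time: 27.45
tool_pos: [453.0, -70.6, 49.0]
tcp_rot: [-50.0, 89.9, 40.0]
ft_force: [-1.6, 1.1, 6.6]
finger_gap: 67.5
```

Contact at 7 N. Releasing and backing off.

servo_tool:
  commands:
    - [[200, 0, 0, 0, 0, 0, 0], [120, 0, 0, 0, 0, 0, 0], [0, 0, 0, 0, 0, 0, 0], [0, 0, 0, 0, 0, 0, 0], [0, -1, 0, 0, 0, 0, 0], [0, -4, 0, 0, 0, 0, 0], [0, -9, 0, 0, 0, 0, 0], [0, -13, 0, 0, 0, 0, 0]]

```text
time: 28.25
tool_pos: [452.1, -70.7, 180.7]
tcp_rot: [-32.4, 89.9, 57.5]
ft_force: [0.6, -0.9, 0.5]
finger_gap: 85.1
```

servo_tool:
  commands:
    - [[0, -4, 0, 3, 0, 0, 0], [0, -8, 0, 7, 0, 0, 0], [0, -10, 0, 10, 0, 0, 0], [0, -10, 0, 10, 0, 0, 0], [0, -10, 0, 10, 0, 0, 0], [0, -10, 0, 10, 0, 0, 0], [0, -10, 0, 10, 0, 0, 0]]

```text
time: 28.95
tool_pos: [451.5, 28.2, 276.7]
tcp_rot: [55.7, 89.8, 145.7]
ft_force: [-1.0, -0.8, 0.3]
finger_gap: 85.3
```

```bash
python3 look.py w21; python3 held.py w21 64 76 clay;python3 held.py w21 58 64 white;python3 - <<'E'
from h import *
st()
p,d=r.snapshot("top");cv2.imwrite("pics/top9.png",p[:,:,::-1])
p,d=r.snapshot("scene");cv2.imwrite("pics/scene9.png",p[:,:,::-1])
E
```

```text
28.95 [451.5  28.2 276.7] jaw 89.9 x [-0.002  0.002 -1.   ] F [-1.  -0.8  0.3] gap 85.3 j [ -3. -17. 103.   0.  93. -93.]
yellow 192 [289. 333.] z [ 1.5  3.4 11.4] circ [612.8   8.6  14.1]
yellow 581 [301. 359.] z [10.8 44.8 46.2] circ [615.3  17.6  21.8]
blue 348 [432. 377.] z [  2.    9.  219.8] circ [514.3 111.   19.1]
white 3341 [369. 187.] z [ 2.1 11.9 61.7] circ [439.9  79.2  34.1]
white 202 [  7. 239.] z [59.7 61.1 62.2] circ [ 482.7 -273.7   14.9]
white 257 [630. 404.] z [ 2.  14.  27.6] circ [713.9 426.2  15.1]
clay 1523 [215. 184.] z [ 1.8 10.1 69.7] circ [446.2 -62.8  39.3]
clay 232 [576. 184.] z [57.9 61.9 67.9] circ [433.6 266.1  11.9]
clay 686 [207. 203.] z [ 6.9  8.8 69.4] circ [452.9 -68.9  27.2]
210 px [166 169] [240 243] [453.2 -67.9  32.6] z 68.80703779624804
218 px [163 167] [240 244] [452.7 -68.7  33.8] z 68.80703779624804
135 px [352 173] [401 221] [446.4  84.3  21.2] z 60.773300336933545
182 px [345 165] [409 229] [446.4  84.3  28.4] z 60.773300336933545
29.0 [451.5  28.2 276.8] jaw 89.9 x [-0.002  0.002 -1.   ] F [-0.2 -0.7 -0.1] gap 85.5 j [ -3. -17. 103.   0.  93. -93.]
```

View pics/w21.png

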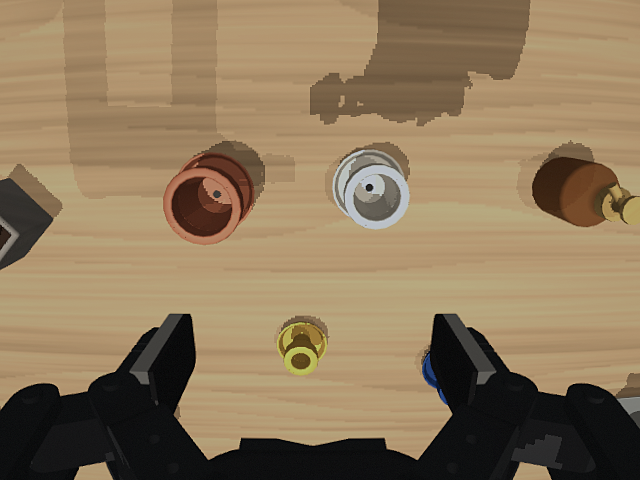

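View pics/scene9.png

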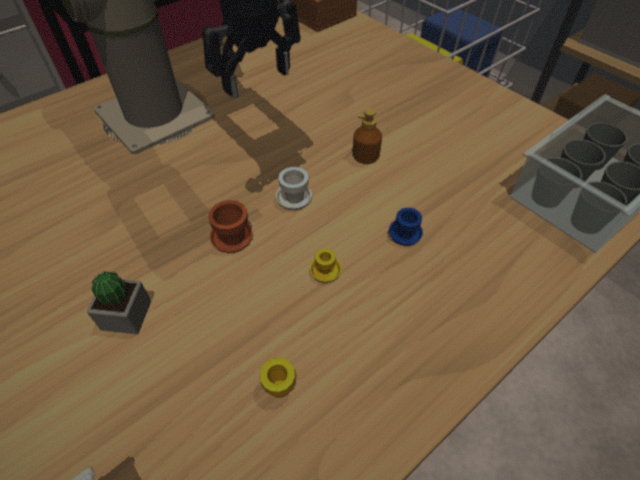

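View pics/top9.png

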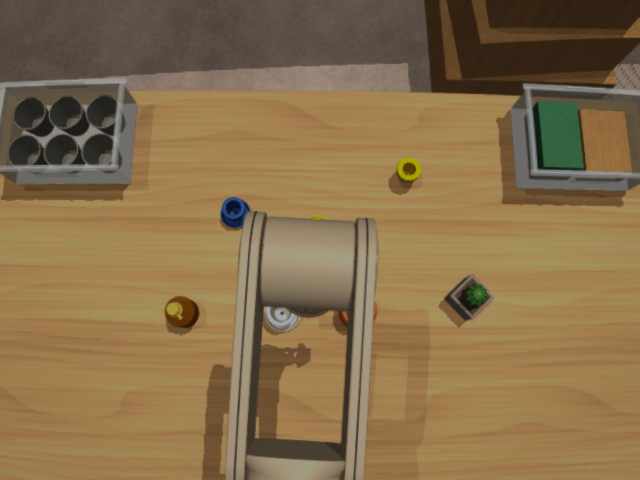

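All four pots stand on their saucers, and the cactus and mister sit at the same pixels as before. The clay colour fit is biased by the shadow, so I'll recheck by height only.

Run:
```python
from h import *
D=np.load("pics/w21.npz");c={k:(D[k] if k in("dist","pose") else float(D[k])) for k in("fx","fy","cx","cy","dist","pose")}
W=cloud(c,D["d"])
def f(lo,hi,b,z):
    m=((W[...,2]>lo)&(W[...,2]<hi)).astype(np.uint8);k=np.zeros_like(m);x,y,X,Y=b;k[y:Y,x:X]=m[y:Y,x:X]
    k_,l,s,ce=cv2.connectedComponentsWithStats(k);i=1+np.argmax(s[1:,4])
    for q in sorted(cv2.findContours((l==i).astype(np.uint8),cv2.RETR_CCOMP,1)[0],key=len)[-2:]: print(np.round(circ(onz(c,q.reshape(-1,2),z)[:,:2]),1))
f(66.5,74,(150,140,265,255),70)
f(7,14,(150,140,265,255),11.5)
```

```text
[452.4 -68.5  26.4]
[452.7 -68.5  34.1]
[452.5 -80.8   1.7]
[455.8 -73.   17.9]
```

The clay rim now fits at (452.6,-68.5), against about (451,-71) before release. That's a possible 3 mm offset, so I'll take a closer look from a view centred on clay.

servo_tool:
  commands:
    - [[0, 3, -2, -5, 0, 0, 0], [0, 6, -3, -10, 0, 0, 0], [0, 6, -3, -10, 0, 0, 0], [0, 6, -3, -10, 0, 0, 0], [0, 6, -3, -10, 0, 0, 0], [0, 6, -3, -10, 0, 0, 0]]

```text
time: 29.7
tool_pos: [482.4, -70.3, 218.8]
tcp_rot: [-35.0, 89.9, 55.0]
ft_force: [-0.0, 0.4, 0.8]
finger_gap: 85.2
```

```bash
python3 look.py w22
python3 - <<'E'
from h import *
st()
D=np.load("pics/w22.npz");c={k:(D[k] if k in("dist","pose") else float(D[k])) for k in("fx","fy","cx","cy","dist","pose")}
W=cloud(c,D["d"])
def f(lo,hi,z):
    k=((W[...,2]>lo)&(W[...,2]<hi)).astype(np.uint8);k[:,:230]=0;k[:,400:]=0;k[310:]=0
    k_,l,s,ce=cv2.connectedComponentsWithStats(k);i=1+np.argmax(s[1:,4])
    zz=W[l==i];A=np.c_[zz[:,:2],np.ones(len(zz))];print("slope",np.linalg.lstsq(A,zz[:,2],rcond=None)[0][:2].round(4))
    for q in sorted(cv2.findContours((l==i).astype(np.uint8),cv2.RETR_CCOMP,1)[0],key=len)[-2:]: q=q.reshape(-1,2);print(q.min(0),q.max(0),np.round(circ(onz(c,q,z)[:,:2]),1))
f(66.5,74,70);f(7,14,11.5)
E
python3 crop.py w22 230 100 170 160 4
```

```text
29.7 [482.4 -70.3 218.8] jaw 90.0 x [ 0.001  0.002 -1.   ] F [-0.   0.4  0.8] gap 85.2 j [ -14.  -10.  104.    0.   86. -104.]
yellow 360 [383. 342.] z [ 1.9  3.6 11.5] circ [622.8  11.3  22.3]
yellow 736 [408. 364.] z [11.1 44.7 45.9] circ [617.6  17.   19.6]
blue 2569 [561. 368.] z [ 2.  10.6 52.9] circ [627.4 163.3  31.9]
white 5020 [500. 164.] z [ 1.9 23.3 61.6] circ [442.5  70.9  37. ]
white 235 [ 14. 171.] z [59.7 61.  62.1] circ [ 450.5 -298.1   12. ]
white 568 [ 49. 237.] z [59.7 61.  62.1] circ [ 483.4 -294.    30.6]
clay 2710 [313. 159.] z [ 3.1 68.3 69.8] circ [448.5 -70.1  36.4]
clay 616 [306. 178.] z [6.7 7.9 9. ] circ [452.7 -70.1  16.6]
29.75 [482.5 -70.1 219. ] jaw 90.0 x [ 0.002  0.002 -1.   ] F [-0.2 -0.  -0.4] gap 85.7 j [ -14.  -10.  104.    0.   86. -104.]
slope [ 0.0014 -0.0013]
[276 142] [352 217] [452.6 -69.2  26.4]
[266 132] [363 227] [452.6 -69.2  34.2]
slope [0.0193 0.0058]
[313 178] [318 181] [461.5 -68.    1.6]
[290 146] [339 195] [453.5 -69.1  20.5]
```

View pics/w22_c.png

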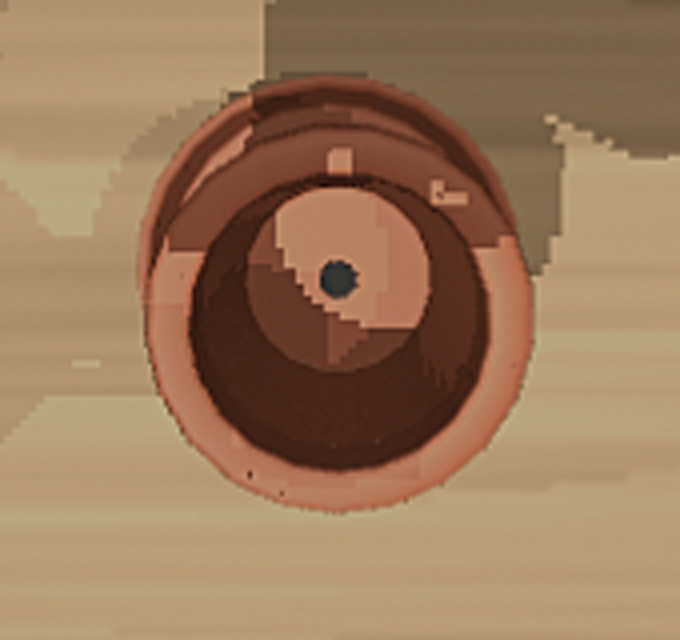

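Run:
```python
from h import *
import scipy.optimize as so
D=np.load("pics/w22.npz");c={k:(D[k] if k in("dist","pose") else float(D[k])) for k in("fx","fy","cx","cy","dist","pose")}
# outer saucer edge, read from crop (crop px/4 + offset)
p=np.array([[140,235],[150,195],[165,168],[195,130],[225,104],[260,87],[300,78],[340,76],[380,82],[420,97],[455,122],[490,158]])/4+[230,100]
for z in (8,12):
    e=onz(c,p,z)[:,:2];print(z,np.round(circ(e),1),so.least_squares(lambda q:np.hypot(*(e-q).T)-41,[451,-70]).x.round(1))
```

```text
8 [452.4 -70.6  41.2] [452.1 -70.6]
12 [451.8 -70.6  40.7] [452.2 -70.5]
```

In the same image the saucer fits at (452.1,-70.6) and the pot at (452.6,-69.2), so it's 1.5 mm off with a level rim. That's good, and the arm is clear, so I'm handing in.

```bash
python3 -c "
from bench import r
print(r.hand_in())"
```

```text
the job is handed in; nothing more can be done
None
```

I took the stack apart from the top down (yellow, blue, white, terracotta) and set each pot on the saucer of its own colour. Each pot was lowered to contact before release: about 20 N for yellow and 6–7 N for the others. I handed the job in at about 30 s.

**Placement:** the last wrist-camera fits put every pot 1–1.5 mm from its saucer's centre. Rim heights matched upright pots.

| Pot | Offset from saucer centre |
|---|---|
| Yellow | about 1.3 mm |
| Blue | about 1 mm |
| White | about 1.3 mm |
| Terracotta | about 1.5 mm |

**Bystanders:** in the final scene and top views the cactus, the mister and the larger look-alike yellow pot are where they started. The arm was raised and touching nothing.

**Disagreements:** one shadowed view put the terracotta pot about 3 mm off. A closer view, fitting pot and saucer in the same picture, gave 1.5 mm with a level rim. While gripping blue, the arm stopped about 4 mm higher than I had planned. The grip held and blue placed normally.

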